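# Clamp a tube in the saddle fixture against its end plunger

## Task

Lift the sprung clamp bar of the welding fixture by its knob, turn it aside and leave it up; lay the loose steel tube in the two V saddles and slide it gently along until it has pushed the stiff end plunger in by about 5 mm, never bottoming it. Then turn the bar back over the tube and lower it under control, without letting it snap down or pressing on it, so that it holds the tube by its spring alone. Move the plunger only with the tube, and leave the other things on the table where they are.

Things in the scene. Friction and masses are not known exactly. Their poses are not given: they have to be found in the camera images.
- fixture: Grey clamping fixture fixed to the table, base plate 300 x 190 x 10 mm. Origin on the table below the middle of the tube's line; x runs along the saddles towards the end plunger, y towards the clamp post, z up.
- saddle_mid (a point): Where the tube's axis runs when it lies in the saddles, midway between them (fixture x = 0, y = 0, z = 45.5 mm; axes as the fixture's). The two steel V saddles (90 degree V, 16 mm thick, V bottom at z = 20 mm) are centred 55 mm either side along x, with 94 mm clear between them. The lying tube's top is at z = 63.5 mm.
- post (a point): Point on the upright axis of the clamp post, fixture x = 0, y = 85, z = 79.5 mm, which is the height of the top of the slotted collar (31 mm radius) round the post. The post's top is at z = 130 mm.
- stop_mid (a point): Only the middle of the range in which the end plunger may stand (fixture x = 94, y = 0, z = 45.5 mm). The plunger is a 26 mm steel disc facing the fixture's -x. Its bracket is clamped elsewhere each time: the untouched face stands anywhere from 14 mm before to 14 mm beyond this point, to be found by feel. The bracket is 62 mm tall and reaches 54 mm behind the face.
- clamp_lift (a joint): Height of the clamp bar, m: 0 = fully down (underside at z = 53.5 mm), 0.008 to 0.010 on the tube, 0.026 on the collar's wall, 0.036 = limit. A spring and its weight drive it down (8 N at 0, 10 N at 0.010, 13 N at 0.030). At swing 0 it is caught in the collar's slot and must be lifted to about 0.031 to turn. Let go aside, past 0.5 rad, it rests on the wall; let go lifted over the slot it snaps down.
- clamp_bar (a joint): Swing of the clamp bar about the post, rad: 0 = across the tube line (pointing to the fixture's -y), growing clockwise seen from above so that the bar swings towards the fixture's -x; limit 1.75. The steel bar is 14 mm wide, 12 mm high and lies across the tube midway between the saddles when shut.
- clamp_knob (a point): Grip point on the upright round black knob (22 mm diameter, 40 mm tall) on the clamp bar, 125 mm from the post's axis; the point is on the knob's axis, 26 mm above the bar's top face and 14 mm below the knob's top. The knob is fixed to the bar and does not turn on it.
- tube_center (a point): Centre of the loose steel tube to be clamped: 36 mm outer diameter, 180 mm long, 0.3 to 0.6 kg, x along its axis, its two ends alike. It starts lying on a low wooden cradle whose two blocks stand 60 mm either side of its middle, its axis 35.5 mm above the table, so that its middle is free to be gripped from above.
- plunger (a joint): How far the end plunger has been pushed in, m: 0 = untouched, 0.012 = bottomed. It moves stiffly (about 8 N, constant), and stays where it is pushed; no spring.
- hammer: Bystander, to be left alone: hammer.
- wrench: Bystander, to be left alone: wrench.
- brush: Bystander, to be left alone: hand brush.
- square_tube: Bystander, to be left alone: offcut of square tube, 120 x 30 x 30 mm.
- angle_iron: Bystander, to be left alone: offcut of angle iron, 140 x 40 x 40 mm.
- round_stub: Bystander, to be left alone: solid round stub, 44 mm diameter, 50 mm tall, standing.
- can: Bystander, to be left alone: closed can, 56 mm diameter, 140 mm tall, standing.
Not all that is in view belongs to the job. Of the things shaped like the part that bears tube_center, the bare steel one is meant.

How it is judged:
By the outcome, as a careful person would: the job done as asked, in the order asked, and still so for the second after the job is handed in, with the robot touching nothing.
It also fails if it takes over 72 s, if anything falls off the work surface, if the arm or the gripper's body presses on something with over 40 N, if the wrist force passes 120 N, or if a joint passes its speed limit or range.

## Robot

A 6-joint arm with a two-finger parallel gripper is mounted at the origin on the work surface. World frame = base frame: x ahead of the robot, y to its left, z up, the work surface at z = 0. Lengths are in m, angles in rad, forces in N, time in s.
With the tool pointing down it reaches from about 0.225 to 0.725 m from the base axis. Payload 3.1 kg.
Tool frame: the origin (TCP) lies at the very end of the fingers, on their centre line; the grasp point (between the pads) lies 19 mm behind it; y points along the fingers, z is the direction in which the jaws open and shut, and the axes are right-handed (so a half turn about y gives the same grasp; the last joint's range is limited). The gripper opens to 85 mm and grips with 20 to 120 N. Pads are 22 mm wide; open, the fingers measure 114 mm over their backs; the gripper's body (76 mm by 85 mm) begins 54 mm behind the grasp point. The pads swing forward as they close: fully open they stand 13 mm farther back than shut.
Start: joints at [-1.419, 0.048, 0.099, 1.622, 0, 1.443], TCP at [0.145, -0.505, 0.231] pointing down, gripper open.
Joint ranges: [-2.91, 2.91], [-0.99, 1.94], [-1.21, 1.42], [-2.12, 2.29], [-1.49, 1.47], [-3.14, 3.14]. Speed limits (rad/s): [2.79, 2.79, 3.14, 3.14, 3.14, 3.14].

## Interface

Orientations are given as a unit quaternion [x, y, z, w].
In Python, from plant import ctrl gives the robot as it stands.
- The arm moves only by the tool apply_moves, never from a script. Its argument "increments" is a list that holds one entry, the list of rows, each a list of 5 numbers: the shift along the world's x, y, z in m, then the turn about the world's z in degrees, then the closure in counts, from 0 (fully open) to 255 (shut). A call has 1 to 10 rows; each row shifts and turns the commanded pose from where the row before left it; what a row does not reach is not made up. A row lasts 1/12 s, in which the tool goes at most 41.7 mm and 7.16 degrees, less where a joint would pass 70% of its speed; a pose out of reach is approached as far as the arm can. A call is refused whole if a number of a shift passes 0.0417 or a number of a turn 7.16, either way. A call with a gripper value outside its range is refused whole. The fingers move at their own pace and stop on an object; the grip force is fixed at half the most. Time passes only in rows, so rows that do not move let the fingers close. It gives the time, the measured TCP pose, the force and the opening at its end, in the units of the state.
- ctrl.get_state(): the state, without advancing time (a new reading comes with each control period).
- ctrl.camera(name): name is "scene" or "top" or "wrist"; returns a dict with "img" (384x512x3 uint8, red, green, blue), "range_z" (384x512 float32, m along the optical axis (not along the pixel's ray), 0 where there is no reading), "intrinsics" (3x3 intrinsics, pixels), "R" (3x3) and "t" (3): a world point X has camera coordinates R X + t; the wrist camera has in their place "mount" (4x4, takes a point from camera to tool coordinates, whose origin is the TCP and whose axes are the tool frame's). Camera axes: x right, y down, z forward; pixel columns grow to the right and rows downward; lengths in m; the calibration is good to about 2 mm. The wrist camera is an equidistant fisheye: a pixel r from the principal point sees the ray r / f radians off the axis. A picture is of the moment at which its call begins: read the wrist's pose just before it.
- ctrl.finish_job(): hands the job in, once; it reports no verdict.
The state is a dict: "clock": time; "joint_pos": joint angles; "qvel": joint speeds; "joint_efforts": joint torques, N m; "tcp_pos": TCP position; "eef_rot": TCP orientation; "wrist_force": force on the tool from outside, world axes, zero at the start; "moment": the same for the moment, N m; "finger_gap": finger opening in m.
Only numpy, scipy, OpenCV 4.12 (cv2) and the standard library are available. Lean on these libraries where they do the work, as an engineer would, in place of code of your own. Each camera call takes 0.05 s, during which the arm holds its last target.

## Working session

There is one attempt and no reset: what is moved stays moved. The work goes in short steps, Python scripts to look and compute and a tool call to move; the robot and the scene stay as the last step left them, time stands still between calls to the robot, and variables do not carry over. Pictures are saved under pics/ and viewed, and the job is handed in when it is done.

Besides the shell and the picture viewer there is one more tool, called after "Emit:" as name(argument=value, ...), one argument or row to a line, values as JSON. apply_moves: Moves the arm, as the interface text tells. Its arguments: {"type":"object","properties":{"increments":{"type":"array"}},"required":["increments"]}

```bash
ls; mkdir -p pics
python3 - <<'E'
from plant import ctrl
import cv2,numpy as np
s=ctrl.get_state();print(s)
for n in("scene","top"):
    c=ctrl.camera(n);cv2.imwrite(f"pics/{n}0.png",cv2.resize(c["img"][:,:,::-1],(800,600),interpolation=cv2.INTER_CUBIC));np.savez(f"{n}0.npz",**c)
    print(n,c["intrinsics"],c["R"],c["t"])
E
```

```text
pics
{'clock': 0.0, 'joint_pos': array([-1.41881073e+00,  4.87754260e-02,  9.75753025e-02,  1.62202300e+00,
       -2.82471771e-06,  1.44298112e+00]), 'qvel': array([ 1.37222002e-03,  3.64824486e-04, -1.89037172e-04,  5.16051587e-04,
        9.87322229e-05, -4.11646846e-04]), 'joint_efforts': array([ 2.01557868e-04, -3.38789463e+01,  3.20010388e+01,  2.04705424e-02,
       -3.68554254e-05,  4.32974909e-07]), 'tcp_pos': array([ 0.1448697 , -0.50396316,  0.23009306]), 'eef_rot': array([-0.09861344,  0.70105568, -0.69933983,  0.09859071]), 'wrist_force': array([0.51653628, 0.33500687, 0.42010767]), 'moment': array([ 0.0075834 ,  0.04739336, -0.03613584]), 'finger_gap': 0.08543784488009126}
scene [[413.32940915   0.         261.06909885]
 [  0.         413.32940915 193.31542769]
 [  0.           0.           1.        ]] [[-0.74854103  0.66289859 -0.0158675 ]
 [ 0.35541324  0.38089871 -0.85357929]
 [-0.5597926  -0.64457864 -0.52072125]] [ 0.36666986 -0.0929519   1.6074685 ]
top [[358.06280302   0.         254.52293159]
 [  0.         358.06280302 195.58671166]
 [  0.           0.           1.        ]] [[ 0.01461464 -0.99988819  0.00316385]
 [-0.99502429 -0.01485528 -0.09851892]
 [ 0.0985549  -0.00170829 -0.99513015]] [-0.01934163  0.50297822  1.13172519]
```

View pics/top0.png

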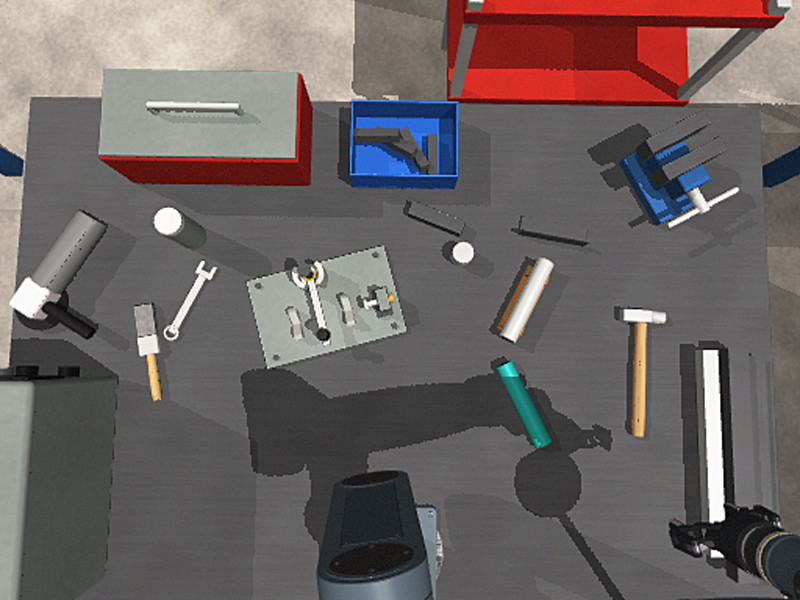

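View pics/scene0.png

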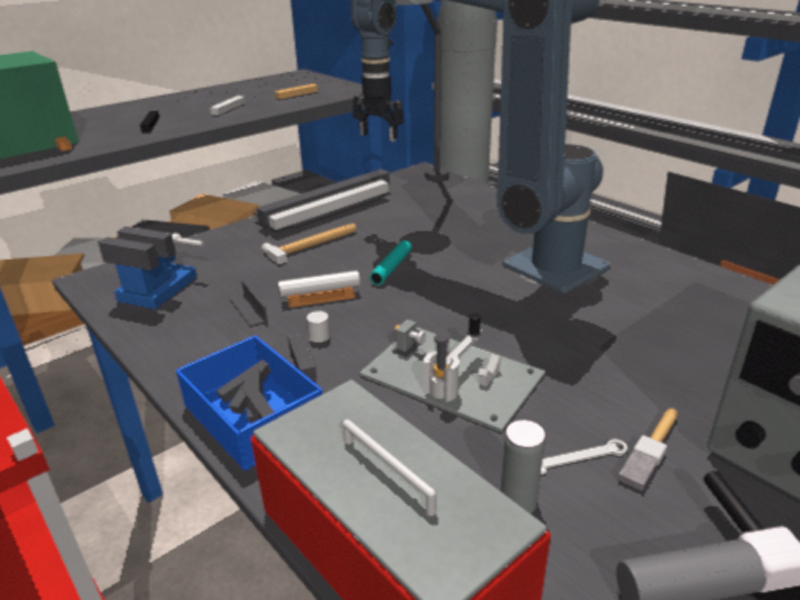

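The top view shows two tube-shaped candidates. The bare steel one lies on the wooden cradle at (525,300). The other, at (523,402), is painted teal. The steel one fits the description. The fixture is at (325,305), with its plunger towards image right and its post at image top. I'll measure these and check a crop.

```bash
cat > h.py <<'E'
import numpy as np,cv2
def cloud(c):
    z=c["range_z"];K=c["intrinsics"];v,u=np.mgrid[:384,:512]
    P=np.stack([(u-K[0,2])/K[0,0]*z,(v-K[1,2])/K[1,1]*z,z],-1)
    return (P-c["t"])@c["R"]
E
python3 - <<'E'
from h import *
c=dict(np.load("top0.npz"));W=cloud(c)
z=W[...,2]
s=512/800
def reg(x0,y0,x1,y1):
    m=np.zeros((384,512),bool);m[int(y0*s):int(y1*s),int(x0*s):int(x1*s)]=1;return m
print("table z",np.median(z[reg(420,360,480,380)]))
m=reg(235,235,420,375)&(z>.006)&(z<.014)
r=cv2.minAreaRect(W[m][:,:2].astype(np.float32)*1000);print("plate",r,np.median(z[m]))
print(cv2.boxPoints(r))
m2=reg(280,240,350,350)
for lo,hi in((.10,.14),(.075,.1),(.06,.075)):
    k=m2&(z>lo)&(z<hi);print(lo,hi,k.sum(),np.median(W[k],0) if k.any() else'', W[k].min(0),W[k].max(0))
k=reg(480,240,570,360)&(z>.035)&(z<.07)
r=cv2.minAreaRect(W[k][:,:2].astype(np.float32)*1000);print("tube",r,cv2.boxPoints(r),np.percentile(z[k],[50,90,98]),k.sum())
im=c["img"][:,:,::-1]
a=cv2.resize(im[140:250,290:380],None,fx=4,fy=4,interpolation=cv2.INTER_CUBIC)
b=cv2.resize(im[145:245,150:270],None,fx=3.6,fy=3.6,interpolation=cv2.INTER_CUBIC)
o=np.zeros((440,800,3),np.uint8);o[:,:360]=a;o[:360,365:797]=b[:360,:432];cv2.imwrite("pics/crop0.png",o)
E
```

```text
table z -0.0002903734069340456
plate ((508.2335205078125, 141.66941833496094), (370.5948181152344, 282.4430847167969), 87.122314453125) 0.009996032873600928
[[357.8874   -36.304443]
 [639.9743   -50.484222]
 [658.57965  319.64328 ]
 [376.49274  333.82306 ]]
0.1 0.14 107 [0.55374793 0.16039814 0.12775626] [0.43160917 0.12327026 0.10048709] [0.57189388 0.18007916 0.13501654]
0.075 0.1 121 [0.55308486 0.15881398 0.08009144] [0.42903532 0.12321816 0.07549318] [0.58417311 0.19812019 0.0991786 ]
0.06 0.075 204 [0.50316255 0.14919364 0.06561943] [0.4210844  0.12151033 0.06030904] [0.570996   0.18968771 0.07429973]
tube ((519.1988525390625, -274.2198181152344), (34.8937873840332, 181.48129272460938), 63.271968841552734) [[ 430.3069  -248.99138]
 [ 592.39716 -330.6137 ]
 [ 608.0908  -299.44824]
 [ 446.00055 -217.82593]] [0.05016782 0.05397973 0.05594356] 634
```

View pics/crop0.png

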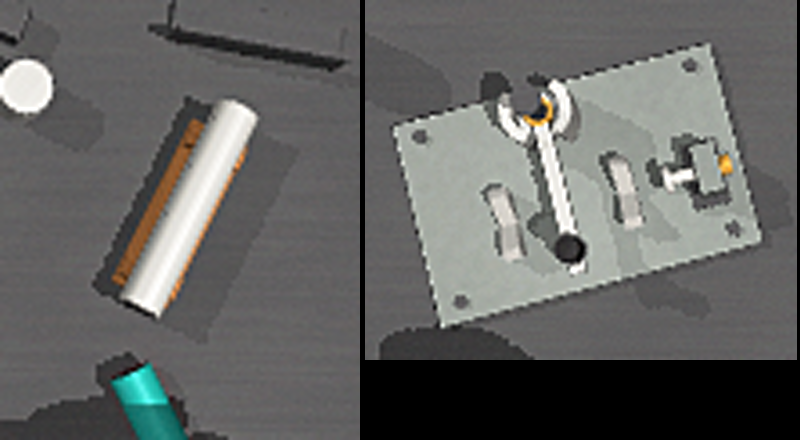

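The crop confirms it: the bare steel tube lies on the wooden cradle, and the teal one is the decoy. Now I'll refine the plate fit.

Run:
```python
from h import *
c=dict(np.load("top0.npz"));W=cloud(c);z=W[...,2]
m=((z>.005)&(z<.015)).astype(np.uint8);m=cv2.morphologyEx(m,cv2.MORPH_OPEN,np.ones((3,3)))
m[:150]=0;m[240:]=0;m[:,:150]=0;m[:,265:]=0
n,l,st,_=cv2.connectedComponentsWithStats(m)
i=1+np.argmax(st[1:,4]);k=l==i
r=cv2.minAreaRect(W[k][:,:2].astype(np.float32)*1000);print(r);print(cv2.boxPoints(r))
# saddles tops / bar direction
a=np.deg2rad(0)
B=cv2.boxPoints(r)/1000
# fixture x axis: world approx -y
e=[B[(j+1)%4]-B[j] for j in range(4)]
L=[v for v in e if np.linalg.norm(v)>.25 and v[1]<0][0];fx=L/np.linalg.norm(L);fy=np.array([-fx[1],fx[0]]);C=B.mean(0)
print("fx",fx,"yaw deg",np.degrees(np.arctan2(fx[1],fx[0])),"C",C)
P=W.reshape(-1,3);Q=np.c_[(P[:,:2]-C)@np.c_[fx,fy],P[:,2]]
Q=Q.reshape(384,512,3)
def rep(name,cond):
    q=Q[cond];print(name,len(q),np.round(np.median(q,0),4),np.round(q.min(0),4),np.round(q.max(0),4))
inn=(abs(Q[...,0])<.15)&(abs(Q[...,1])<.12)
rep("post top",inn&(Q[...,2]>.118)&(Q[...,1]>0))
rep("knob",inn&(Q[...,2]>.085)&(Q[...,1]<0))
rep("collar",inn&(Q[...,2]>.07)&(Q[...,2]<.088)&(Q[...,1]>0))
rep("saddleL",inn&(Q[...,2]>.025)&(Q[...,0]<-.03)&(Q[...,1]<.05)&(Q[...,1]>-.06))
rep("saddleR",inn&(Q[...,2]>.025)&(Q[...,0]>.03)&(Q[...,0]<.065)&(Q[...,1]<.05)&(Q[...,1]>-.06))
rep("brk",inn&(Q[...,2]>.025)&(Q[...,0]>.07)&(Q[...,1]<.05)&(Q[...,1]>-.06))
rep("bar",inn&(Q[...,2]>.055)&(Q[...,2]<.075)&(Q[...,1]<.04))
rep("brktop",inn&(Q[...,2]>.055)&(Q[...,0]>.07))
q=Q[inn&(Q[...,2]>.055)&(Q[...,2]<.072)&(Q[...,1]<.04)&(abs(Q[...,0])<.03)];print(np.polyfit(q[:,1],q[:,0],1))
```

```text
((502.7778015136719, 140.0076904296875), (190.92324829101562, 301.381591796875), 16.036439895629883)
[[369.4028   258.46338 ]
 [452.6591   -31.190298]
 [636.15283   21.552002]
 [552.8965   311.2057  ]]
fx [ 0.2762488 -0.9610862] yaw deg -73.96355 C [0.5027778  0.14000769]
post top 65 [-0.0111  0.0628  0.1298] [-0.0235  0.05    0.123 ] [0.0012 0.075  0.135 ]
knob 45 [-0.0113 -0.0629  0.1047] [-0.0222 -0.0732  0.0933] [-0.001  -0.0522  0.1093]
collar 117 [-0.0038  0.0579  0.0797] [-0.0421  0.0374  0.0702] [0.0203 0.0816 0.0874]
saddleL 103 [-0.0644 -0.0133  0.0375] [-0.0746 -0.0546  0.0258] [-0.0307  0.0491  0.0817]
saddleR 88 [ 0.0445 -0.0175  0.0368] [ 0.0359 -0.0544  0.0253] [0.0518 0.01   0.046 ]
brk 164 [ 0.1164 -0.0239  0.0597] [ 0.0805 -0.0453  0.0271] [ 0.1392 -0.0015  0.0665]
bar 275 [-0.0047 -0.0197  0.0638] [-0.0252 -0.0822  0.0555] [0.137  0.0398 0.0734]
brktop 111 [ 0.1181 -0.0233  0.0613] [ 0.0805 -0.0451  0.0555] [ 0.137  -0.0015  0.0665]
[-0.00443076 -0.01022764]
```

```bash
cat >> h.py <<'E'
from scipy.spatial.transform import Rotation as Ro
fx=np.array([.2762,-.9611]);fy=np.array([.9611,.2762]);F=np.array([.4782,.1442])
def st(s):
    R=Ro.from_quat(s["eef_rot"]).as_matrix()
    p=s["tcp_pos"]; d=p[:2]-F
    print("t %.2f tcp %s yaw(jaw) %.1f tilt %s fix %.4f %.4f j %s F %s gap %.4f"%(s["clock"],np.round(p,4),np.degrees(np.arctan2(R[1,2],R[0,2])),np.round(R[:,1],3),d@fx,d@fy,np.round(s["joint_pos"],2),np.round(s["wrist_force"],1),s["finger_gap"]))
E
python3 - <<'E'
from h import *
from plant import ctrl
st(ctrl.get_state())
print("fy ang",np.degrees(np.arctan2(fy[1],fy[0])))
for th in (0,.5,1.0,1.2,1.4):
    print(th, F+.085*fy+.125*(-np.cos(th)*fy-np.sin(th)*fx))
E
```

```text
t 0.10 tcp [ 0.1449 -0.504   0.2302] yaw(jaw) -74.0 tilt [-0.     0.002 -1.   ] fix 0.5309 -0.4994 j [-1.42  0.05  0.1   1.62  0.    1.44] F [ 0.3 -0.1  0. ] gap 0.0855
fy ang 16.03354197367995
0 [0.439756 0.133152]
0.5 [0.43791076 0.19497545]
1.0 [0.46593115 0.25011528]
1.2 [0.4841821  0.26713944]
1.4 [0.50545142 0.28019835]
```

Emit:
apply_moves(
  increments=[
    [[0.0147,0.0318,0,6.75,0],[0.0147,0.0318,0,6.75,0],[0.0147,0.0318,0,6.75,0],[0.0147,0.0318,0,6.75,0],[0.0147,0.0318,0,6.75,0],[0.0147,0.0318,0,6.75,0],[0.0147,0.0318,0,6.75,0],[0.0147,0.0318,0,6.75,0],[0.0147,0.0318,0,6.75,0],[0.0147,0.0318,0,6.75,0]],
  ],
)

```text
clock: 0.93
tcp_pos: [0.292, -0.1849, 0.2309]
eef_rot: [-0.472, 0.526, -0.526, 0.472]
wrist_force: [0.6, 0.7, -0.8]
finger_gap: 0.0853
```

Emit:
apply_moves(
  increments=[
    [[0.0147,0.0318,0,6.75,0],[0.0147,0.0318,0,6.75,0],[0.0147,0.0318,0,6.75,0],[0.0147,0.0318,0,6.75,0],[0.0147,0.0318,0,6.75,0],[0.0147,0.0318,0,6.75,0],[0.0147,0.0318,0,6.75,0],[0.0147,0.0318,0,6.75,0],[0.0147,0.0318,0,6.75,0],[0.0147,0.0318,0,6.75,0]],
  ],
)

```text
clock: 1.77
tcp_pos: [0.439, 0.1333, 0.2308]
eef_rot: [0.685, -0.175, 0.174, -0.685]
wrist_force: [0.9, -1.0, 0.3]
finger_gap: 0.0855
```

Run:
```python
from h import *
from plant import ctrl
s=ctrl.get_state();st(s)
c=ctrl.camera("wrist");np.savez("w1.npz",**c);print(c["mount"],c["intrinsics"])
cv2.imwrite("pics/w1.png",cv2.resize(c["img"][:,:,::-1],(800,600)))
```

```text
t 1.77 tcp [0.439  0.1333 0.2308] yaw(jaw) 61.4 tilt [-0.001 -0.    -1.   ] fix -0.0003 -0.0407 j [ 0.15 -0.12 -0.07  1.63 -0.    0.65] F [ 0.9 -1.   0.3] gap 0.0855
[[ 8.73445998e-04  9.57179991e-01  2.89492145e-01 -7.43986260e-02]
 [-9.56719505e-04 -2.89491323e-01  9.57180160e-01 -1.41727037e-01]
 [ 9.99999161e-01 -1.11300796e-03  6.62897730e-04  4.83377132e-04]
 [ 0.00000000e+00  0.00000000e+00  0.00000000e+00  1.00000000e+00]] [[297.31863964   0.         253.42785097]
 [  0.         297.31863964 187.76558782]
 [  0.           0.           1.        ]]
```

View pics/w1.png

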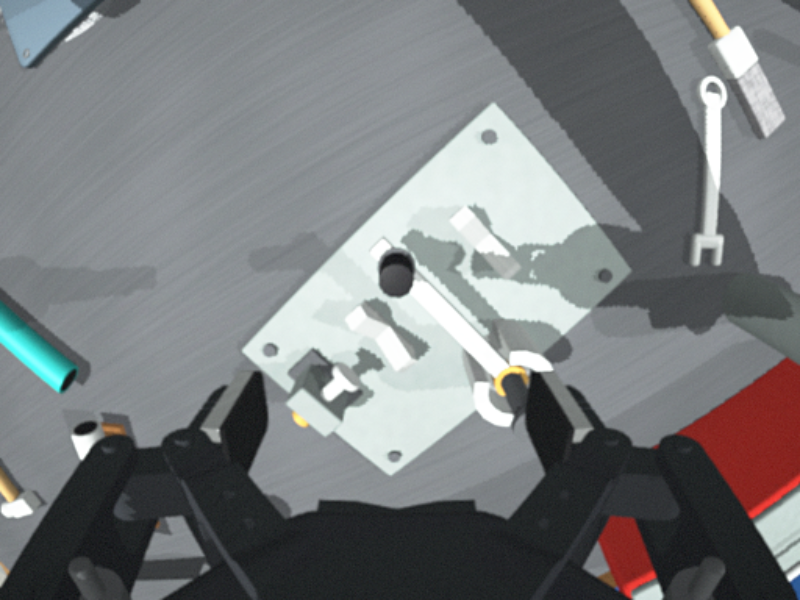

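The wrist view shows the knob top at (397,278), centred between the fingers, with the bar running to the post at (510,385). Measuring it with the wrist range:

```bash
cat >> h.py <<'E'
def wcloud(c,p,q):
    z=c["range_z"];K=c["intrinsics"];v,u=np.mgrid[:384,:512]
    a=(u-K[0,2])/K[0,0];b=(v-K[1,2])/K[1,1];r=np.hypot(a,b)+1e-9
    t=np.tan(r);P=np.stack([a/r*t*z,b/r*t*z,z],-1)
    M=c["mount"];P=P@M[:3,:3].T+M[:3,3]
    return P@Ro.from_quat(q).as_matrix().T+p
def fixt(W):
    return np.concatenate([(W[...,:2]-F)@np.c_[fx,fy],W[...,2:]],-1)
E
python3 - <<'E'
from h import *
from plant import ctrl
s=ctrl.get_state();c=dict(np.load("w1.npz"))
W=wcloud(c,s["tcp_pos"],s["eef_rot"]);Q=fixt(W)
v,u=np.mgrid[:384,:512];z=W[...,2];ok=c["range_z"]>0
def rep(n,k):
    k=k&ok;q=Q[k];print(n,k.sum(),"med",np.round(np.median(q,0),4),"mid",np.round((q.min(0)+q.max(0))/2,4),q.min(0).round(3),q.max(0).round(3),"W",np.median(W[k],0).round(4))
rep("knobtop",(z>.1)&(z<.11)&(abs(Q[...,0])<.03)&(Q[...,1]<0)&(Q[...,1]>-.08))
rep("bar",(z>.062)&(z<.068)&(abs(Q[...,0])<.02)&(Q[...,1]<.05)&(Q[...,1]>-.02))
k=(z>.062)&(z<.069)&(abs(Q[...,0])<.02)&(Q[...,1]<.045)&(Q[...,1]>-.02)&ok;print(np.polyfit(Q[k][:,1],Q[k][:,0],1))
rep("post",(z>.12)&(z<.14)&(Q[...,1]>.06)&(Q[...,1]<.11)&(abs(Q[...,0])<.03))
rep("sR",(z>.03)&(z<.052)&(abs(Q[...,1])<.045)&(abs(Q[...,0]-.055)<.015))
rep("sL",(z>.03)&(z<.052)&(abs(Q[...,1])<.045)&(abs(Q[...,0]+.055)<.015))
rep("brtop",(z>.058)&(z<.066)&(abs(Q[...,1])<.045)&(abs(Q[...,0]-.12)<.04))
rep("disc",(z>.03)&(z<.055)&(abs(Q[...,1])<.02)&(abs(Q[...,0]-.094)<.02))
m=((z>.007)&(z<.013)&ok).astype(np.uint8);m=cv2.morphologyEx(m,cv2.MORPH_OPEN,np.ones((3,3)))
n,l,stt,_=cv2.connectedComponentsWithStats(m);i=1+np.argmax(stt[1:,4])
r=cv2.minAreaRect(W[l==i][:,:2].astype(np.float32)*1000);print(r)
E
```

```text
knobtop 400 med [-0.0074 -0.0382  0.1033] mid [-0.0067 -0.0377  0.1027] [-0.017 -0.048  0.1  ] [ 0.004 -0.027  0.105] W [0.4397 0.1406 0.1033]
bar 731 med [-0.0073  0.0139  0.0636] mid [-0.0072  0.0151  0.0637] [-0.014 -0.02   0.062] [0.    0.05  0.065] W [0.4895 0.1552 0.0636]
[ 0.01240435 -0.00759643]
post 168 med [1.000e-04 8.080e-02 1.281e-01] mid [-0.0023  0.0852  0.1263] [-0.011  0.074  0.123] [0.006 0.096 0.13 ] W [0.5558 0.1673 0.1281]
sR 405 med [0.048  0.0143 0.0368] mid [0.0481 0.0033 0.0363] [ 0.04 -0.03  0.03] [0.056 0.036 0.043] W [0.5037 0.0988 0.0368]
sL 482 med [-0.0619 -0.0103  0.0374] mid [-0.0617  0.0026  0.0371] [-0.07 -0.03  0.03] [-0.053  0.035  0.044] W [0.4513 0.2037 0.0374]
brtop 482 med [0.1224 0.0026 0.0593] mid [0.1093 0.0031 0.0597] [ 0.084 -0.019  0.058] [0.134 0.025 0.061] W [0.5142 0.0271 0.0593]
disc 514 med [0.106  0.0002 0.0472] mid [0.0988 0.0005 0.0427] [ 0.084 -0.019  0.03 ] [0.114 0.02  0.055] W [0.5062 0.0429 0.0472]
((483.4418029785156, 216.59817504882812), (190.6031494140625, 155.58651733398438), 16.529935836791992)
```

```bash
cat > meas.py <<'E'
from h import *
from plant import ctrl
import sys
s=ctrl.get_state();st(s);print("qvel",np.round(s["qvel"],3))
c=ctrl.camera("wrist")
W=wcloud(c,s["tcp_pos"],s["eef_rot"]);Q=fixt(W)
z=W[...,2];ok=c["range_z"]>0
def rep(n,k):
    k=k&ok;q=Q[k]
    if len(q): print(n,k.sum(),"med",np.round(np.median(q,0),4),"mid",np.round((q.min(0)+q.max(0))/2,4),"W",np.median(W[k],0).round(4))
rep("knobtop",(z>.1)&(z<.11)&(abs(Q[...,0])<.03)&(Q[...,1]<0)&(Q[...,1]>-.08))
rep("sR",(z>.03)&(z<.052)&(abs(Q[...,1])<.045)&(abs(Q[...,0]-.055)<.02))
rep("sL",(z>.03)&(z<.052)&(abs(Q[...,1])<.045)&(abs(Q[...,0]+.055)<.02))
rep("plate",(z>.005)&(z<.015)&(abs(Q[...,1])<.08)&(abs(Q[...,0])<.02))
rep("table",(z>-.01)&(z<.005))
E
python3 meas.py; python3 meas.py
```

```text
t 1.82 tcp [0.4412 0.1383 0.2297] yaw(jaw) 61.9 tilt [ 0.     0.006 -1.   ] fix -0.0046 -0.0372 j [ 0.15 -0.12 -0.06  1.62  0.01  0.65] F [1.4 3.6 0.2] gap 0.0853
qvel [-0.079 -0.065 -0.074  0.065 -0.067  0.108]
knobtop 413 med [-0.0024 -0.042   0.1044] mid [-0.0019 -0.0418  0.1033] W [0.4372 0.1349 0.1044]
sR 489 med [0.0525 0.0085 0.0375] mid [ 0.0534 -0.0016  0.0371] W [0.4996 0.093  0.0375]
sL 485 med [-0.0566  0.009   0.0378] mid [-0.0562 -0.0006  0.0371] W [0.4702 0.1979 0.0378]
plate 1858 med [-0.0088 -0.0115  0.009 ] mid [-0.     -0.0039  0.0101] W [0.464  0.1481 0.009 ]
table 110077 med [-0.0078 -0.1082 -0.0009] mid [ 0.2075 -0.0276  0.0003] W [ 0.381   0.1114 -0.0009]
t 1.87 tcp [0.4396 0.1352 0.2297] yaw(jaw) 61.5 tilt [-0.002  0.001 -1.   ] fix -0.0020 -0.0395 j [ 0.15 -0.12 -0.07  1.63  0.    0.65] F [-1.1 -0.9 -0.5] gap 0.0854
qvel [-0.067 -0.05  -0.034  0.053 -0.055  0.037]
knobtop 412 med [-0.0025 -0.0419  0.1043] mid [-0.0021 -0.0413  0.1031] W [0.4372 0.1349 0.1043]
sR 485 med [0.0525 0.0091 0.0374] mid [ 0.0534 -0.0015  0.0376] W [0.5012 0.0929 0.0374]
sL 492 med [-0.0564 -0.012   0.0376] mid [-0.0562 -0.0012  0.0375] W [0.4515 0.1975 0.0376]
plate 1844 med [-0.0087 -0.0117  0.009 ] mid [-0.     -0.0038  0.0107] W [0.4638 0.148  0.009 ]
table 110348 med [-0.0041 -0.1104 -0.0009] mid [ 2.092e-01 -3.050e-02  2.000e-04] W [ 0.3796  0.1071 -0.0009]
```

Emit:
apply_moves(
  increments=[
    [[0,0.001,-0.02,0,0],[0,0,-0.025,0,0],[0,0,-0.025,0,0],[0,0,-0.02,0,0],[0,0,-0.01,0,0],[0,0,0,0,0],[0,0,0,0,0]],
  ],
)

```text
clock: 2.5
tcp_pos: [0.4385, 0.1316, 0.1314]
eef_rot: [0.685, -0.178, 0.177, -0.684]
wrist_force: [0.5, -0.7, 0.5]
finger_gap: 0.0855
```

```bash
python3 meas.py
```

```text
t 2.50 tcp [0.4385 0.1316 0.1314] yaw(jaw) 60.9 tilt [-0.001 -0.    -1.   ] fix 0.0011 -0.0416 j [ 0.15 -0.13 -0.27  1.43 -0.    0.65] F [ 0.5 -0.7  0.5] gap 0.0855
qvel [ 0.007 -0.009  0.046  0.001  0.003 -0.   ]
knobtop 931 med [-0.0024 -0.0421  0.1044] mid [-0.0016 -0.0416  0.1032] W [0.4371 0.1348 0.1044]
sR 804 med [0.0523 0.009  0.0372] mid [ 0.0535 -0.0015  0.0369] W [0.501  0.0927 0.0372]
sL 911 med [-0.0561 -0.0117  0.0379] mid [-0.0562 -0.0011  0.0373] W [0.4521 0.1973 0.0379]
plate 3302 med [-0.0085 -0.0198  0.0091] mid [-0.     -0.004   0.0099] W [0.456  0.1484 0.0091]
table 106385 med [-0.0187 -0.1196 -0.0009] mid [ 0.1968 -0.0213  0.0006] W [ 0.3685  0.1205 -0.0009]
```

Emit:
apply_moves(
  increments=[
    [[-0.0007,0.0027,-0.01,0,0],[0,0,-0.015,0,0],[0,0,-0.015,0,0],[0,0,-0.012,0,0],[0,0,-0.006,0,0],[0,0,0,0,0],[0,0,0,0,60],[0,0,0,0,120]],
  ],
)

```text
clock: 3.22
tcp_pos: [0.439, 0.1353, 0.0743]
eef_rot: [-0.684, 0.176, -0.177, 0.685]
wrist_force: [0.6, 1.0, 0.2]
finger_gap: 0.0637
```

Run:
```python
from h import *
from plant import ctrl
st(ctrl.get_state());c=ctrl.camera("wrist")
cv2.imwrite("pics/w2.png",cv2.resize(c["img"][:,:,::-1],(800,600)))
```

```text
t 3.22 tcp [0.439  0.1353 0.0743] yaw(jaw) 61.0 tilt [ 0.002  0.    -1.   ] fix -0.0022 -0.0401 j [ 0.15 -0.1  -0.36  1.31  0.    0.66] F [0.6 1.  0.2] gap 0.0637
```

View pics/w2.png

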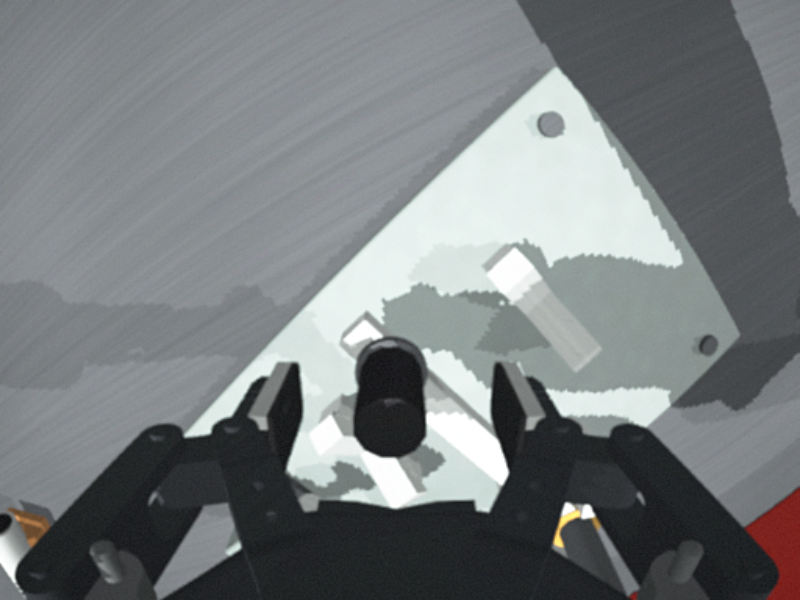

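The knob stands between the pads, around (390,400). Closing the gripper.

Emit:
apply_moves(
  increments=[
    [[0,0,0,0,180],[0,0,0,0,255],[0,0,0,0,255],[0,0,0,0,255],[0,0,0,0,255],[0,0,0,0,255],[0,0,0,0,255]],
  ],
)

```text
clock: 3.85
tcp_pos: [0.4383, 0.1351, 0.0736]
eef_rot: [-0.685, 0.177, -0.177, 0.685]
wrist_force: [-1.6, 0.0, 2.9]
finger_gap: 0.0202
```

```bash
python3 -c "
from h import *
from plant import ctrl
st(ctrl.get_state())"
```

```text
t 3.85 tcp [0.4383 0.1351 0.0736] yaw(jaw) 61.0 tilt [ 0.  0. -1.] fix -0.0023 -0.0409 j [ 0.15 -0.1  -0.36  1.31  0.    0.66] F [-1.6  0.   2.9] gap 0.0202
```

Emit:
apply_moves(
  increments=[
    [[0,0,0.003,0,255],[0,0,0.005,0,255],[0,0,0.005,0,255],[0,0,0.005,0,255],[0,0,0.005,0,255],[0,0,0.005,0,255],[0,0,0.003,0,255],[0,0,0.001,0,255],[0,0,0,0,255],[0,0,0,0,255]],
  ],
)

```text
clock: 4.68
tcp_pos: [0.439, 0.1352, 0.1028]
eef_rot: [-0.685, 0.177, -0.177, 0.685]
wrist_force: [8.5, 1.6, -13.4]
finger_gap: 0.0202
```

Run:
```python
from h import *
from plant import ctrl
st(ctrl.get_state());c=ctrl.camera("scene")
cv2.imwrite("pics/s2.png",cv2.resize(c["img"][190:300,220:370,::-1],(800,587),interpolation=cv2.INTER_CUBIC))
```

```text
t 4.68 tcp [0.439  0.1352 0.1028] yaw(jaw) 61.0 tilt [ 0.  0. -1.] fix -0.0021 -0.0401 j [ 0.15 -0.11 -0.31  1.37 -0.    0.66] F [  8.5   1.6 -13.4] gap 0.0202
```

View pics/s2.png

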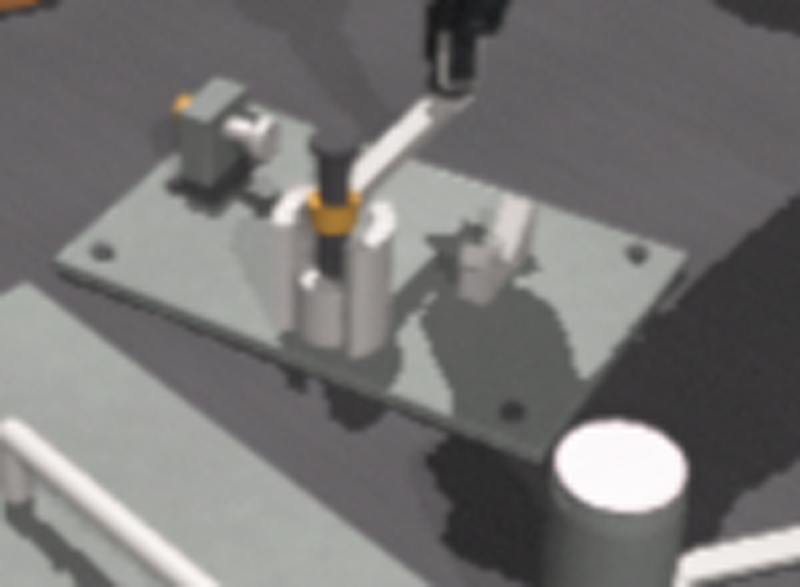

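Emit:
apply_moves(
  increments=[
    [[0.0005,0,0.002,0,255],[0,0,0.0015,0,255],[0,0,0,0,255],[0,0,0,0,255]],
  ],
)

```text
clock: 5.07
tcp_pos: [0.4391, 0.1351, 0.1059]
eef_rot: [0.685, -0.177, 0.177, -0.684]
wrist_force: [8.2, 0.4, -12.0]
finger_gap: 0.0206
```

Run:
```python
from h import *
from plant import ctrl
st(ctrl.get_state())
P=lambda t:-.125*(np.cos(t)*fy+np.sin(t)*fx)
D=np.deg2rad(3.75)
for i in range(20): print(i,np.round((P((i+1)*D)-P(i*D))*1000,1))
```

```text
t 5.07 tcp [0.4391 0.1351 0.1059] yaw(jaw) 61.0 tilt [-0.001 -0.    -1.   ] fix -0.0021 -0.0401 j [ 0.15 -0.11 -0.31  1.38  0.    0.66] F [  8.2   0.4 -12. ] gap 0.0206
0 [-2.   7.9]
1 [-1.5  8. ]
2 [-0.9  8.1]
3 [-0.4  8.2]
4 [0.1 8.2]
5 [0.7 8.2]
6 [1.2 8.1]
7 [1.7 8. ]
8 [2.2 7.9]
9 [2.7 7.7]
10 [3.2 7.5]
11 [3.7 7.3]
12 [4.2 7. ]
13 [4.6 6.7]
14 [5.1 6.4]
15 [5.5 6.1]
16 [5.9 5.7]
17 [6.2 5.3]
18 [6.6 4.9]
19 [6.9 4.4]
```

Lift is 32 mm. Starting the swing slowly, with the turn clockwise (negative).

Emit:
apply_moves(
  increments=[
    [[-0.001,0.004,0,-1.9,255],[-0.001,0.0039,0,-1.85,255],[-0.0015,0.008,0,-3.75,255],[-0.0009,0.0081,0,-3.75,255],[-0.0004,0.0082,0,-3.75,255]],
  ],
)

```text
clock: 5.48
tcp_pos: [0.4348, 0.1671, 0.1059]
eef_rot: [0.656, -0.266, 0.266, -0.655]
wrist_force: [8.8, 0.3, -13.6]
finger_gap: 0.0202
```

```bash
python3 -c "
from h import *
from plant import ctrl
st(ctrl.get_state())"
```

```text
t 5.48 tcp [0.4348 0.1671 0.1059] yaw(jaw) 45.8 tilt [ 0.    -0.001 -1.   ] fix -0.0340 -0.0354 j [ 0.22 -0.1  -0.29  1.38 -0.    1.  ] F [  8.8   0.3 -13.6] gap 0.0202
```

Emit:
apply_moves(
  increments=[
    [[0.0001,0.0082,0,-3.75,255],[0.0007,0.0082,0,-3.75,255],[0.0012,0.0081,0,-3.75,255],[0.0017,0.008,0,-3.75,255],[0.0022,0.0079,0,-3.75,255],[0.0027,0.0077,0,-3.75,255],[0.0032,0.0075,0,-3.75,255],[0.0037,0.0073,0,-3.75,255]],
  ],
)

```text
clock: 6.15
tcp_pos: [0.451, 0.2287, 0.1057]
eef_rot: [0.565, -0.425, 0.428, -0.563]
wrist_force: [9.9, -3.7, -14.2]
finger_gap: 0.0199
```

Emit:
apply_moves(
  increments=[
    [[0.0042,0.007,0,-3.75,255],[0.0046,0.0067,0,-3.75,255],[0.0051,0.0064,0,-3.75,255],[0.0055,0.0061,0,-3.75,255],[0.0059,0.0057,0,-3.75,255],[0.0062,0.0053,0,-3.75,255],[0.0066,0.0049,0,-3.75,255],[0.0034,0.0022,0,-1.8,255],[0,0,0,0,255]],
  ],
)

```text
clock: 6.9
tcp_pos: [0.4919, 0.2717, 0.1045]
eef_rot: [0.446, -0.549, 0.552, -0.442]
wrist_force: [8.0, -6.7, -12.5]
finger_gap: 0.0202
```

```bash
python3 -c "
from h import *
from plant import ctrl
st(ctrl.get_state())"
```

```text
t 6.90 tcp [0.4919 0.2717 0.1045] yaw(jaw) -12.1 tilt [-0.002 -0.007 -1.   ] fix -0.1188 0.0484 j [ 0.39  0.16 -0.03  1.38 -0.01  2.17] F [  8.   -6.7 -12.5] gap 0.0202
```

Emit:
apply_moves(
  increments=[
    [[0,0,-0.0015,0,255],[0,0,-0.0015,0,255],[0,0,-0.0015,0,255],[0,0,-0.0015,0,255],[0,0,0,0,255]],
  ],
)

```text
clock: 7.32
tcp_pos: [0.4919, 0.2722, 0.101]
eef_rot: [0.446, -0.548, 0.551, -0.444]
wrist_force: [4.4, -6.0, -4.4]
finger_gap: 0.0202
```

Emit:
apply_moves(
  increments=[
    [[0,0,-0.001,0,255],[0,0,-0.001,0,255],[0,0,0,0,255],[0,0,0,0,255]],
  ],
)

```text
clock: 7.65
tcp_pos: [0.4921, 0.2726, 0.1004]
eef_rot: [0.445, -0.548, 0.551, -0.444]
wrist_force: [3.4, -5.3, -2.0]
finger_gap: 0.0205
```

Resting on the wall. Now I open and rise.

Emit:
apply_moves(
  increments=[
    [[0,0,0,0,200],[0,0,0,0,120],[0,0,0,0,60],[0,0,0,0,0],[0,0,0,0,0],[0,0,0.02,0,0],[0,0,0.03,0,0],[0,0,0.03,0,0],[0,0,0.03,0,0],[0,0,0.02,0,0]],
  ],
)

```text
clock: 8.48
tcp_pos: [0.4915, 0.2752, 0.2344]
eef_rot: [0.444, -0.549, 0.55, -0.446]
wrist_force: [-0.4, 0.5, -0.9]
finger_gap: 0.0854
```

Run:
```python
from h import *
from plant import ctrl
s=ctrl.get_state();st(s);c=ctrl.camera("wrist")
cv2.imwrite("pics/w3.png",cv2.resize(c["img"][:,:,::-1],(800,600)))
W=wcloud(c,s["tcp_pos"],s["eef_rot"]);Q=fixt(W);z=W[...,2]
k=(z>.125)&(z<.135)&(np.hypot(Q[...,0]+.12,Q[...,1]-.048)<.03);print("knobtop",k.sum(),np.median(Q[k],0),np.median(W[k],0))
```

```text
t 8.48 tcp [0.4915 0.2752 0.2344] yaw(jaw) -12.0 tilt [ 0.003  0.002 -1.   ] fix -0.1223 0.0489 j [0.39 0.15 0.21 1.63 0.   2.17] F [-0.4  0.5 -0.9] gap 0.0854
knobtop 480 [-0.12217705  0.04985795  0.13007292] [0.49229705 0.27541752 0.13007292]
```

View pics/w3.png

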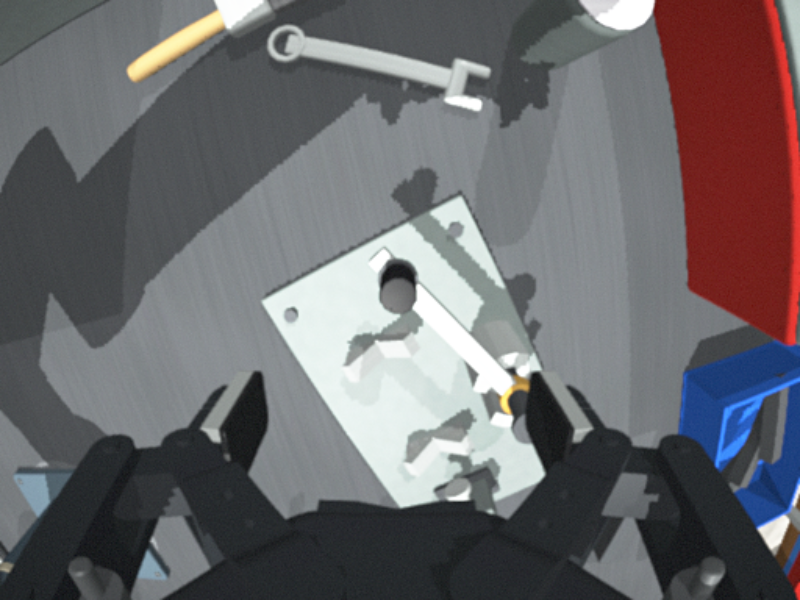

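The bar is aside and up: its knob top at (397,290) measures z≈0.130, which matches 26 mm of lift. Now to the tube.

Emit:
apply_moves(
  increments=[
    [[0.0016,-0.02,0,4.4,0],[0.0016,-0.033,0,4.4,0],[0.0016,-0.033,0,4.4,0],[0.0016,-0.033,0,4.4,0],[0.0016,-0.033,0,4.4,0],[0.0016,-0.033,0,4.4,0],[0.0016,-0.033,0,4.4,0],[0.0016,-0.033,0,4.4,0],[0.0016,-0.033,0,4.4,0]],
  ],
)

```text
clock: 9.28
tcp_pos: [0.5051, -0.0107, 0.2308]
eef_rot: [-0.605, 0.365, -0.365, 0.606]
wrist_force: [0.6, 0.6, -0.9]
finger_gap: 0.0851
```

Emit:
apply_moves(
  increments=[
    [[0.0016,-0.033,0,4.4,0],[0.0016,-0.033,0,4.4,0],[0.0016,-0.033,0,4.4,0],[0.0016,-0.033,0,4.4,0],[0.0016,-0.033,0,4.4,0],[0.0016,-0.033,0,4.4,0],[0.0016,-0.033,0,4.4,0],[0.0008,-0.02,0,0.5,0],[0,-0.01,0,0,0],[0,0,0,0,0]],
  ],
)

```text
clock: 10.12
tcp_pos: [0.5171, -0.2721, 0.2301]
eef_rot: [-0.681, 0.191, -0.19, 0.681]
wrist_force: [-0.0, -0.7, -0.0]
finger_gap: 0.0856
```

Emit:
apply_moves(
  increments=[
    [[0,0,0,0,0],[0,0,0,0,0]],
  ],
)

```text
clock: 10.28
tcp_pos: [0.5175, -0.269, 0.231]
eef_rot: [-0.681, 0.189, -0.189, 0.682]
wrist_force: [-0.1, 0.1, 0.6]
finger_gap: 0.0855
```

```bash
sed -i 's/F=np.array(\[.4782,.1442\])/F=np.array([.4768,.1457])/' h.py
cat > tube.py <<'E'
from h import *
from plant import ctrl
s=ctrl.get_state();st(s);c=ctrl.camera("wrist")
cv2.imwrite("pics/w4.png",cv2.resize(c["img"][:,:,::-1],(800,600)))
W=wcloud(c,s["tcp_pos"],s["eef_rot"]);z=W[...,2]
m=((z>.038)&(z<.07)&(np.hypot(W[...,0]-.519,W[...,1]+.274)<.13)).astype(np.uint8)
n,l,stt,_=cv2.connectedComponentsWithStats(m);i=1+np.argmax(stt[1:,4]);k=l==i
q=W[k];r=cv2.minAreaRect(q[:,:2].astype(np.float32)*1000);b=cv2.boxPoints(r);e=[b[1]-b[0],b[2]-b[1]];e=max(e,key=np.linalg.norm)
print("tube",r,"axis",np.degrees(np.arctan2(e[1],e[0])),np.percentile(q[:,2],[50,98]),k.sum())
E
python3 tube.py
```

```text
t 10.28 tcp [ 0.5175 -0.269   0.231 ] yaw(jaw) 58.9 tilt [ 0.     0.001 -1.   ] fix 0.4098 -0.0754 j [-0.59  0.2   0.27  1.64  0.   -0.05] F [-0.1  0.1  0.6] gap 0.0855
tube ((517.2052612304688, -274.7613525390625), (35.8698844909668, 181.55123901367188), 63.3020133972168) axis -26.697985 [0.0502239  0.05323669] 4668
```

View pics/w4.png

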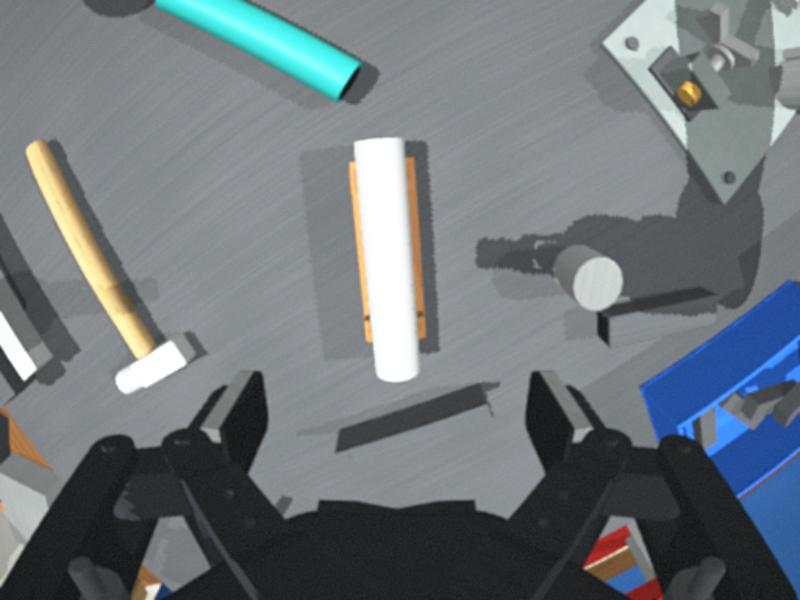

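Run:
```python
from h import *
from plant import ctrl
s=ctrl.get_state();c=ctrl.camera("wrist");W=wcloud(c,s["tcp_pos"],s["eef_rot"])
d=np.deg2rad(-26.7);ax=np.array([np.cos(d),np.sin(d)]);nn=np.array([-ax[1],ax[0]])
D=W[...,:2]-[.5172,-.2748];a=D@ax;b=D@nn;im=c["img"].astype(int)
wood=(im[...,0]>im[...,2]+50)&(abs(b)<.05)&(abs(a)<.1)
for lo in np.arange(-.09,.09,.02):
    for sg in(-1,1):
        k=wood&(a>lo)&(a<lo+.02)&(b*sg>0)
        if k.sum()>5: print("%.2f"%lo,sg,k.sum(),"z",np.percentile(W[k][:,2],[10,50,90]).round(4),"b",np.percentile(b[k],[5,95]).round(4))
```

```text
-0.09 -1 28 z [-0.0011  0.0072  0.0124] b [-0.0263 -0.0204]
-0.09 1 40 z [0.0069 0.0088 0.3729] b [0.0115 0.0246]
-0.07 -1 73 z [-0.0008  0.0214  0.0237] b [-0.0266 -0.0189]
-0.07 1 86 z [0.0072 0.0217 0.0251] b [0.0188 0.0244]
-0.05 -1 70 z [0.0057 0.0071 0.0089] b [-0.0262 -0.0177]
-0.05 1 86 z [0.0063 0.0073 0.0082] b [0.0191 0.0249]
-0.03 -1 67 z [0.0058 0.0072 0.0089] b [-0.0261 -0.0206]
-0.03 1 83 z [0.006  0.0073 0.0083] b [0.019  0.0248]
-0.01 -1 66 z [-0.0003  0.0069  0.008 ] b [-0.026  -0.0205]
-0.01 1 79 z [0.0062 0.0072 0.0084] b [0.0191 0.0249]
0.01 -1 59 z [0.0049 0.0068 0.0078] b [-0.0257 -0.0206]
0.01 1 82 z [0.0059 0.0068 0.0081] b [0.0189 0.0251]
0.03 -1 70 z [0.0006 0.007  0.0121] b [-0.0259 -0.0201]
0.03 1 88 z [0.0064 0.0072 0.0125] b [0.0193 0.0249]
0.05 -1 57 z [0.0043 0.0214 0.023 ] b [-0.0264 -0.0192]
0.05 1 68 z [0.0201 0.022  0.0242] b [0.0187 0.0247]
```

Emit:
apply_moves(
  increments=[
    [[0,-0.0055,-0.02,4.4,0],[0,0,-0.035,0,0],[0,0,-0.035,0,0],[0,0,-0.035,0,0],[0,0,-0.025,0,0],[0,0,-0.015,0,0],[0,0,0,0,0],[0,0,0,0,0]],
  ],
)

```text
clock: 11.05
tcp_pos: [0.5168, -0.2744, 0.0651]
eef_rot: [-0.688, 0.164, -0.162, 0.688]
wrist_force: [0.3, 1.0, 0.5]
finger_gap: 0.0856
```

```bash
python3 tube.py
```

```text
t 11.05 tcp [ 0.5168 -0.2744  0.0651] yaw(jaw) 63.4 tilt [-0.002  0.001 -1.   ] fix 0.4148 -0.0776 j [-0.6   0.23 -0.03  1.31  0.   -0.14] F [0.3 1.  0.5] gap 0.0856
tube ((511.2138366699219, -271.82012939453125), (35.61980438232422, 167.14234924316406), 63.37657928466797) axis -26.623413 [0.05047847 0.05320713] 14336
```

View pics/w4.png

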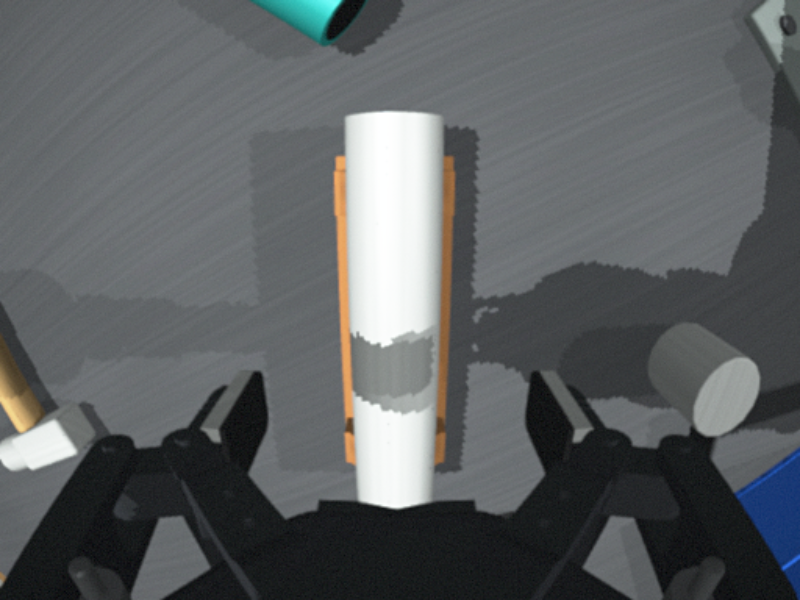

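The tube is centred between the fingers, columns 347–440, in line with the jaws. Descending to grip.

Emit:
apply_moves(
  increments=[
    [[0,0,-0.015,0,0],[0,0,-0.018,0,0],[0,0,-0.01,0,0],[0,0,-0.0055,0,0],[0,0,0,0,60],[0,0,0,0,120],[0,0,0,0,255],[0,0,0,0,255],[0,0,0,0,255],[0,0,0,0,255]],
  ],
)

```text
clock: 11.93
tcp_pos: [0.5186, -0.2762, 0.019]
eef_rot: [-0.688, 0.162, -0.164, 0.688]
wrist_force: [1.0, 1.3, 4.3]
finger_gap: 0.0344
```

Emit:
apply_moves(
  increments=[
    [[0,0,0,0,255],[0,0,0,0,255]],
  ],
)

```text
clock: 12.1
tcp_pos: [0.5185, -0.2762, 0.0189]
eef_rot: [0.688, -0.162, 0.164, -0.688]
wrist_force: [0.4, 2.3, 5.5]
finger_gap: 0.0346
```

```bash
python3 -c "
from h import *
from plant import ctrl
st(ctrl.get_state())"
```

```text
t 12.10 tcp [ 0.5185 -0.2762  0.0189] yaw(jaw) 63.3 tilt [ 0.003 -0.001 -1.   ] fix 0.4170 -0.0764 j [-0.6   0.26 -0.08  1.22  0.   -0.14] F [0.4 2.3 5.5] gap 0.0346
```

Emit:
apply_moves(
  increments=[
    [[0,0,0.008,0,255],[0,0,0.02,0,255],[0,0,0.03,0,255],[0,0,0.035,0,255],[0,0,0.03,0,255],[0,0,0.02,0,255],[0,0,0.007,0,255],[0,0,0,0,255]],
  ],
)

```text
clock: 12.77
tcp_pos: [0.5181, -0.2768, 0.1691]
eef_rot: [0.689, -0.162, 0.164, -0.687]
wrist_force: [0.3, 0.2, -4.1]
finger_gap: 0.0341
```

```bash
python3 -c "
from h import *
from plant import ctrl
st(ctrl.get_state())"
```

```text
t 12.77 tcp [ 0.5181 -0.2768  0.1691] yaw(jaw) 63.3 tilt [ 0.002 -0.002 -1.   ] fix 0.4175 -0.0770 j [-0.6   0.2   0.14  1.51 -0.   -0.14] F [ 0.3  0.2 -4.1] gap 0.0341
```

Tube held, weighing about 4 N. Carrying it to the fixture.

Emit:
apply_moves(
  increments=[
    [[-0.002,0.015,0,-1.6,255],[-0.0031,0.028,0,-3.1,255],[-0.0031,0.03,0,-3.2,255],[-0.0031,0.03,0,-3.2,255],[-0.0031,0.03,0,-3.2,255],[-0.0031,0.03,0,-3.2,255],[-0.0031,0.03,0,-3.2,255],[-0.0031,0.03,0,-3.2,255],[-0.0031,0.03,0,-3.2,255],[-0.0031,0.03,0,-3.2,255]],
  ],
)

```text
clock: 13.6
tcp_pos: [0.4851, 0.0085, 0.1637]
eef_rot: [0.622, -0.34, 0.337, -0.62]
wrist_force: [0.9, 0.1, -3.7]
finger_gap: 0.0341
```

Emit:
apply_moves(
  increments=[
    [[-0.0031,0.03,0,-3.2,255],[-0.0031,0.03,0,-3.2,255],[-0.0031,0.03,0,-3.2,255],[-0.0031,0.03,0,-3.2,255],[-0.0031,0.026,0,-2.2,255],[-0.0018,0.0127,0,-1.2,255],[0,0,0,0,255],[0,0,0,0,255],[0,0,0,0,255]],
  ],
)

```text
clock: 14.35
tcp_pos: [0.469, 0.1649, 0.1651]
eef_rot: [0.569, -0.422, 0.421, -0.566]
wrist_force: [0.5, 0.4, -5.1]
finger_gap: 0.0345
```

Run:
```python
from h import *
from plant import ctrl
s=ctrl.get_state();st(s);c=ctrl.camera("wrist")
cv2.imwrite("pics/w5.png",cv2.resize(c["img"][:,:,::-1],(800,600)))
W=wcloud(c,s["tcp_pos"],s["eef_rot"]);Q=fixt(W);z=W[...,2]
k=(z>.17)&(z<.215)&(abs(Q[...,1])<.03)&(Q[...,0]<s["tcp_pos"][0])&(Q[...,0]>-.14)
q=Q[k];r=cv2.minAreaRect(q[:,:2].astype(np.float32)*1000);print(r,k.sum())
for n,x in(("sR",.055),("sL",-.055)):
    k=(z>.02)&(z<.052)&(abs(Q[...,1])<.045)&(abs(Q[...,0]-x)<.015);
    if k.any(): print(n,k.sum(),np.median(Q[k],0),(Q[k].min(0)+Q[k].max(0))/2)
```

```text
t 14.35 tcp [0.469  0.1649 0.1651] yaw(jaw) 16.8 tilt [-0.004 -0.002 -1.   ] fix -0.0206 -0.0022 j [ 0.2  -0.02 -0.11  1.49 -0.    1.48] F [ 0.5  0.4 -5.1] gap 0.0345
((-50.06056213378906, -1.3466224670410156), (126.79317474365234, 59.8635368347168), 3.6152076721191406) 24199
```

View pics/w5.png

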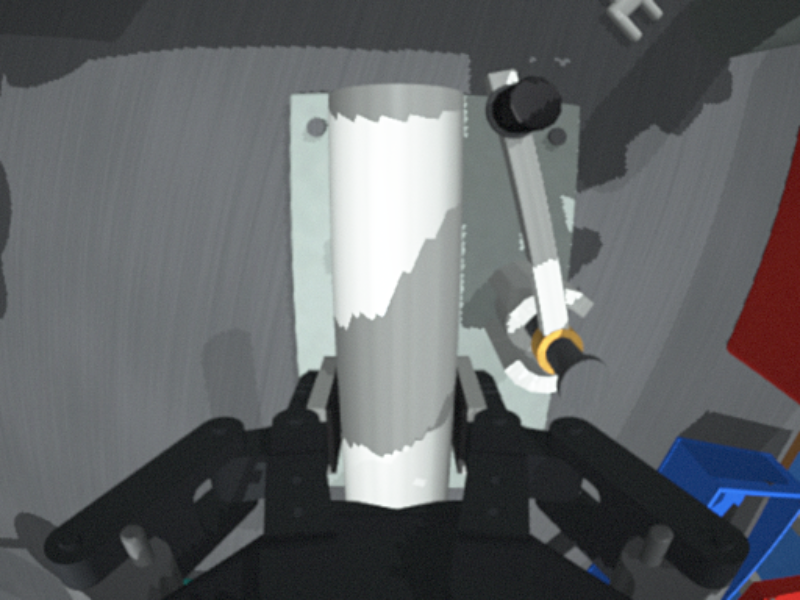

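The tube hangs in line with the fixture, and the knob at (525,107) is well clear of it. I'll check the tube's pitch and yaw in the grip.

```bash
cat > tq.py <<'E'
from h import *
from plant import ctrl
def tq():
    s=ctrl.get_state();st(s);c=ctrl.camera("wrist")
    W=wcloud(c,s["tcp_pos"],s["eef_rot"]);Q=fixt(W);z=W[...,2];tz=s["tcp_pos"][2]
    X=[];
    tx=(s["tcp_pos"][:2]-F)@fx
    for x in np.arange(-.10,-.035,.005):
        k=(abs(Q[...,0]-x)<.003)&(z>tz+.012)&(z<tz+.05)&(abs(Q[...,1])<.026)
        q=Q[k]
        if len(q)<30: continue
        # circle fit r known: use y mid from top points
        y0=np.median(q[:,1]); A=np.c_[2*q[:,1],2*q[:,2],np.ones(len(q))];b=q[:,1]**2+q[:,2]**2
        sol=np.linalg.lstsq(A,b,rcond=None)[0]
        X.append((x,sol[0],sol[1],np.sqrt(sol[2]+sol[0]**2+sol[1]**2),q[:,2].max()))
    X=np.array(X);print(np.round(X,4)[::3]);
    py=np.polyfit(X[:,0],X[:,1],1);pz=np.polyfit(X[:,0],X[:,2],1)
    print("yaw err deg",np.degrees(py[0]),"y at x=0",py[1],"pitch deg",np.degrees(pz[0]),"axis z at 0",pz[1],"tcpz",tz)
    k=(z>tz+.005)&(z<tz+.05)&(abs(Q[...,1])<.01);print("rear end x",np.percentile(Q[k][:,0],[.2,.5,1]))
tq()
E
python3 tq.py
```

```text
t 14.40 tcp [0.4695 0.1647 0.1657] yaw(jaw) 16.7 tilt [-0.003 -0.001 -1.   ] fix -0.0202 -0.0018 j [ 0.2  -0.03 -0.1   1.49 -0.    1.48] F [-0.5  0.8 -4.4] gap 0.0344
[[-0.1    -0.0028  0.1819  0.0175  0.2012]
 [-0.085  -0.0026  0.1819  0.0174  0.2009]
 [-0.07   -0.0024  0.1815  0.0178  0.201 ]
 [-0.055  -0.0022  0.1815  0.0178  0.2005]
 [-0.04   -0.002   0.1815  0.0178  0.2003]]
yaw err deg 0.7866257322683986 y at x=0 -0.0014581687919265971 pitch deg -0.5648529134287404 axis z at 0 0.1809292494211554 tcpz 0.16569250466625732
rear end x [-0.11211594 -0.11183776 -0.11129859]
```

Emit:
apply_moves(
  increments=[
    [[0.0016,0.0005,-0.015,-0.7,255],[0,0,-0.025,0,255],[0,0,-0.025,0,255],[0,0,-0.02,0,255],[0,0,-0.015,0,255],[0,0,-0.01,0,255],[0,0,-0.004,0,255],[0,0,0,0,255],[0,0,0,0,255]],
  ],
)

```text
clock: 15.2
tcp_pos: [0.4725, 0.166, 0.0541]
eef_rot: [-0.565, 0.425, -0.426, 0.565]
wrist_force: [0.3, 1.0, -4.7]
finger_gap: 0.034
```

```bash
python3 tq.py
```

```text
t 15.20 tcp [0.4725 0.166  0.0541] yaw(jaw) 16.0 tilt [ 0.001  0.    -1.   ] fix -0.0207 0.0014 j [ 0.2   0.02 -0.28  1.27 -0.    1.49] F [ 0.3  1.  -4.7] gap 0.0340
[[-0.1     0.0013  0.0705  0.0174  0.0893]
 [-0.085   0.0013  0.0704  0.0174  0.0893]
 [-0.07    0.0013  0.0699  0.0178  0.0892]
 [-0.055   0.0014  0.0698  0.0178  0.089 ]
 [-0.04    0.0013  0.0699  0.0178  0.0891]]
yaw err deg 0.028260449334595164 y at x=0 0.0013680431110005278 pitch deg -0.5968457539613514 axis z at 0 0.06931132155218685 tcpz 0.05411683020384739
rear end x [-0.11249886 -0.11217894 -0.11173843]
```

Emit:
apply_moves(
  increments=[
    [[-0.001,-0.0003,-0.006,0,255],[0,0,-0.006,0,255],[0,0,-0.005,0,255],[0,0,-0.003,0,255],[0,0,-0.0015,0,255],[0,0,0,0,255]],
  ],
)

```text
clock: 15.75
tcp_pos: [0.4701, 0.1658, 0.031]
eef_rot: [0.565, -0.425, 0.425, -0.565]
wrist_force: [0.5, 0.6, -4.0]
finger_gap: 0.0343
```

Emit:
apply_moves(
  increments=[
    [[0,0,-0.001,0,255],[0,0,-0.001,0,255],[0,0,0,0,255]],
  ],
)

```text
clock: 16.0
tcp_pos: [0.4708, 0.1659, 0.0298]
eef_rot: [-0.565, 0.425, -0.425, 0.565]
wrist_force: [-0.1, 0.4, -4.6]
finger_gap: 0.0348
```

Emit:
apply_moves(
  increments=[
    [[0,0,-0.001,0,255],[0,0,-0.001,0,255],[0,0,0,0,255]],
  ],
)

```text
clock: 16.25
tcp_pos: [0.471, 0.166, 0.0291]
eef_rot: [-0.565, 0.425, -0.425, 0.565]
wrist_force: [-2.4, -0.1, 3.0]
finger_gap: 0.034
```

Contact with the saddles: Fz rose to +3. I'll open slightly so the tube settles, then look.

Emit:
apply_moves(
  increments=[
    [[0,0,0,0,120],[0,0,0,0,110],[0,0,0,0,110],[0,0,0,0,110]],
  ],
)

```text
clock: 16.58
tcp_pos: [0.4713, 0.166, 0.028]
eef_rot: [-0.565, 0.425, -0.425, 0.565]
wrist_force: [-0.7, 0.1, -0.4]
finger_gap: 0.0488
```

```bash
python3 tq.py
python3 - <<'E'
from plant import ctrl
import cv2
c=ctrl.camera("scene")
cv2.imwrite("pics/s5.png",cv2.resize(c["img"][190:300,220:370,::-1],(800,587),interpolation=cv2.INTER_CUBIC))
E
```

```text
t 16.58 tcp [0.4713 0.166  0.028 ] yaw(jaw) 16.1 tilt [ 0.001  0.    -1.   ] fix -0.0210 0.0003 j [ 0.2   0.04 -0.32  1.21 -0.    1.49] F [-0.7  0.1 -0.4] gap 0.0488
[[-0.1     0.0003  0.0451  0.0175  0.0644]
 [-0.085   0.0001  0.0452  0.0174  0.0639]
 [-0.07    0.0001  0.0447  0.0177  0.0639]
 [-0.055   0.      0.039   0.0229  0.0642]
 [-0.04   -0.0001  0.0448  0.0178  0.064 ]]
yaw err deg -0.303163361126317 y at x=0 -0.0003017966603064824 pitch deg -5.333082063420019 axis z at 0 0.0363945303184379 tcpz 0.02804784280590318
rear end x [-0.11291768 -0.11262844 -0.11217675]
```

View pics/s5.png

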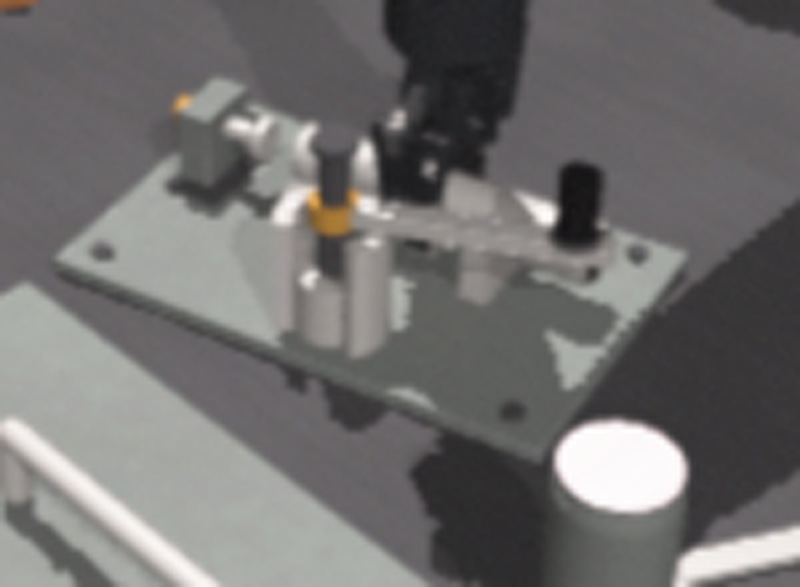

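The tube is seated in both saddles, axis y≈0, z≈45 mm. Regripping, then sliding.

Emit:
apply_moves(
  increments=[
    [[0,0,0,0,180],[0,0,0,0,255],[0,0,0,0,255],[0,0,0,0,255],[0,0,0,0,255]],
  ],
)

```text
clock: 17.1
tcp_pos: [0.4708, 0.1659, 0.0281]
eef_rot: [-0.565, 0.425, -0.425, 0.565]
wrist_force: [-1.4, -0.3, 2.7]
finger_gap: 0.0345
```

Emit:
apply_moves(
  increments=[
    [[0.0003,-0.001,0,0,255],[0.0006,-0.0019,0,0,255],[0.0006,-0.0019,0,0,255],[0.0006,-0.0019,0,0,255],[0.0003,-0.001,0,0,255],[0,0,0,0,255]],
  ],
)

```text
clock: 17.6
tcp_pos: [0.4725, 0.1598, 0.0281]
eef_rot: [-0.564, 0.426, -0.424, 0.566]
wrist_force: [-3.4, 4.0, 3.9]
finger_gap: 0.034
```

```bash
cat > f.py <<'E'
from h import *
from plant import ctrl
s=ctrl.get_state();f=s["wrist_force"];d=s["tcp_pos"][:2]-F
print("t %.2f x %.4f y %.4f z %.4f Fx %.1f Fy %.1f Fz %.1f gap %.4f"%(s["clock"],d@fx,d@fy,s["tcp_pos"][2],f[:2]@fx,f[:2]@fy,f[2],s["finger_gap"]))
E
python3 f.py
```

```text
t 17.60 x -0.0147 y -0.0002 z 0.0281 Fx -4.7 Fy -2.2 Fz 3.9 gap 0.0340
```

Emit:
apply_moves(
  increments=[
    [[0.0003,-0.001,0.0006,0,255],[0.0003,-0.001,0.0006,0,255],[0.0003,-0.001,0,0,255],[0.0003,-0.001,0,0,255],[0,0,0,0,255]],
  ],
)

```text
clock: 18.02
tcp_pos: [0.4742, 0.1536, 0.0282]
eef_rot: [0.565, -0.425, 0.425, -0.565]
wrist_force: [1.6, -0.1, -3.7]
finger_gap: 0.0343
```

```bash
python3 f.py
```

```text
t 18.02 x -0.0083 y -0.0003 z 0.0282 Fx 0.5 Fy 1.5 Fz -3.7 gap 0.0343
```

Emit:
apply_moves(
  increments=[
    [[0.0003,-0.001,0,0,255],[0.0003,-0.001,0,0,255],[0.0003,-0.001,0,0,255],[0,0,0,0,255]],
  ],
)

```text
clock: 18.35
tcp_pos: [0.4749, 0.1507, 0.0286]
eef_rot: [0.565, -0.425, 0.425, -0.565]
wrist_force: [0.9, 0.4, -4.0]
finger_gap: 0.0343
```

```bash
python3 f.py
```

```text
t 18.35 x -0.0053 y -0.0004 z 0.0286 Fx -0.1 Fy 0.9 Fz -4.0 gap 0.0343
```

Emit:
apply_moves(
  increments=[
    [[0.0003,-0.001,-0.0003,0,255],[0.0003,-0.001,0,0,255],[0,0,0,0,255]],
  ],
)

```text
clock: 18.6
tcp_pos: [0.4758, 0.1489, 0.0286]
eef_rot: [0.565, -0.425, 0.425, -0.565]
wrist_force: [-0.5, -0.2, -3.4]
finger_gap: 0.0344
```

Emit:
apply_moves(
  increments=[
    [[0.0003,-0.001,0,0,255],[0.0003,-0.001,0,0,255],[0,0,0,0,255]],
  ],
)

```text
clock: 18.85
tcp_pos: [0.4766, 0.147, 0.0288]
eef_rot: [0.565, -0.425, 0.425, -0.565]
wrist_force: [0.1, -1.4, -3.5]
finger_gap: 0.0344
```

```bash
python3 f.py
```

```text
t 18.85 x -0.0013 y 0.0001 z 0.0288 Fx 1.4 Fy -0.3 Fz -3.5 gap 0.0344
```

Emit:
apply_moves(
  increments=[
    [[0.0003,-0.001,-0.0003,0,255],[0.0003,-0.001,0,0,255],[0,0,0,0,255]],
  ],
)

```text
clock: 19.1
tcp_pos: [0.4769, 0.1451, 0.0284]
eef_rot: [0.565, -0.425, 0.425, -0.565]
wrist_force: [-1.8, 0.0, -3.9]
finger_gap: 0.0342
```

```bash
python3 f.py
```

```text
t 19.10 x 0.0007 y -0.0001 z 0.0284 Fx -0.5 Fy -1.7 Fz -3.9 gap 0.0342
```

Emit:
apply_moves(
  increments=[
    [[0.0003,-0.001,0,0,255],[0.0003,-0.001,0,0,255],[0,0,0,0,255]],
  ],
)

```text
clock: 19.35
tcp_pos: [0.4775, 0.143, 0.0284]
eef_rot: [0.565, -0.425, 0.425, -0.565]
wrist_force: [-1.0, -0.0, -1.9]
finger_gap: 0.0339
```

```bash
python3 f.py
```

```text
t 19.35 x 0.0028 y -0.0001 z 0.0284 Fx -0.2 Fy -1.0 Fz -1.9 gap 0.0339
```

Emit:
apply_moves(
  increments=[
    [[0.0003,-0.001,0,0,255],[0,0,0,0,255]],
  ],
)

```text
clock: 19.52
tcp_pos: [0.4778, 0.1421, 0.0284]
eef_rot: [0.565, -0.425, 0.425, -0.565]
wrist_force: [-1.5, -0.2, -3.3]
finger_gap: 0.0341
```

```bash
python3 f.py
```

```text
t 19.52 x 0.0037 y -0.0001 z 0.0284 Fx -0.2 Fy -1.5 Fz -3.3 gap 0.0341
```

Emit:
apply_moves(
  increments=[
    [[0.0003,-0.001,0,0,255],[0,0,0,0,255]],
  ],
)

```text
clock: 19.68
tcp_pos: [0.4778, 0.142, 0.0284]
eef_rot: [-0.565, 0.426, -0.424, 0.565]
wrist_force: [-2.8, 3.1, -2.5]
finger_gap: 0.0342
```

```bash
python3 f.py
```

```text
t 19.68 x 0.0038 y -0.0000 z 0.0284 Fx -3.8 Fy -1.9 Fz -2.5 gap 0.0342
```

Emit:
apply_moves(
  increments=[
    [[0.0003,-0.001,0,0,255],[0,0,0,0,255]],
  ],
)

```text
clock: 19.85
tcp_pos: [0.4778, 0.142, 0.0284]
eef_rot: [-0.564, 0.426, -0.424, 0.566]
wrist_force: [-2.9, 5.2, -1.6]
finger_gap: 0.0342
```

```bash
python3 f.py
python3 - <<'E'
from plant import ctrl
import cv2
c=ctrl.camera("scene")
cv2.imwrite("pics/s6.png",cv2.resize(c["img"][195:245,240:300,::-1],(720,600),interpolation=cv2.INTER_CUBIC))
E
```

```text
t 19.85 x 0.0038 y -0.0001 z 0.0284 Fx -5.8 Fy -1.3 Fz -1.6 gap 0.0342
```

View pics/s6.png

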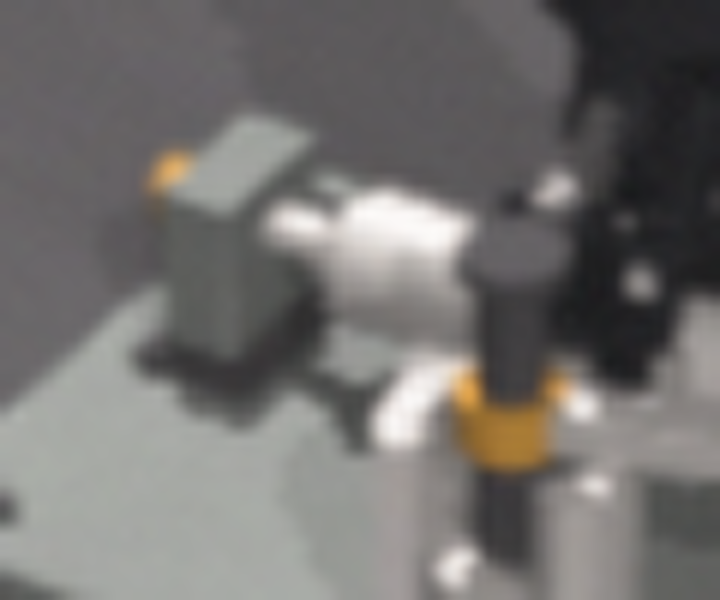

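Contact at TCP x = 3.8 mm: the force climbs while the tube stays put. Target is now x = 8.8 mm.

Emit:
apply_moves(
  increments=[
    [[0.0003,-0.001,0,0,255],[0,0,0,0,255]],
  ],
)

```text
clock: 20.07
tcp_pos: [0.4778, 0.1417, 0.0283]
eef_rot: [-0.564, 0.427, -0.423, 0.566]
wrist_force: [-3.8, 7.3, -2.5]
finger_gap: 0.0337
```

```bash
python3 f.py
```

```text
t 20.07 x 0.0042 y -0.0001 z 0.0283 Fx -8.1 Fy -1.6 Fz -2.5 gap 0.0337
```

Emit:
apply_moves(
  increments=[
    [[0.0003,-0.001,0,0,255],[0,0,0,0,255]],
  ],
)

```text
clock: 20.23
tcp_pos: [0.4781, 0.1408, 0.0283]
eef_rot: [-0.564, 0.427, -0.423, 0.567]
wrist_force: [-3.8, 7.4, -2.3]
finger_gap: 0.0344
```

```bash
python3 f.py
```

```text
t 20.23 x 0.0050 y -0.0001 z 0.0283 Fx -8.1 Fy -1.6 Fz -2.3 gap 0.0344
```

Emit:
apply_moves(
  increments=[
    [[0.0003,-0.001,0,0,255],[0,0,0,0,255]],
  ],
)

```text
clock: 20.4
tcp_pos: [0.4783, 0.1399, 0.0283]
eef_rot: [-0.564, 0.427, -0.423, 0.567]
wrist_force: [-3.4, 8.2, -1.7]
finger_gap: 0.0342
```

```bash
python3 f.py
```

```text
t 20.40 x 0.0060 y -0.0002 z 0.0283 Fx -8.9 Fy -1.0 Fz -1.7 gap 0.0342
```

Emit:
apply_moves(
  increments=[
    [[0.0003,-0.001,0,0,255],[0.0003,-0.001,0,0,255],[0,0,0,0,255],[0,0,0,0,255]],
  ],
)

```text
clock: 20.73
tcp_pos: [0.4789, 0.1379, 0.0283]
eef_rot: [-0.564, 0.427, -0.423, 0.567]
wrist_force: [-3.3, 8.0, -1.7]
finger_gap: 0.0346
```

```bash
python3 f.py
```

```text
t 20.73 x 0.0081 y -0.0001 z 0.0283 Fx -8.6 Fy -1.0 Fz -1.7 gap 0.0346
```

Emit:
apply_moves(
  increments=[
    [[0.0002,-0.0008,0,0,255],[0,0,0,0,255],[0,0,0,0,255]],
  ],
)

```text
clock: 20.98
tcp_pos: [0.4791, 0.1371, 0.0283]
eef_rot: [-0.564, 0.427, -0.423, 0.567]
wrist_force: [-3.9, 7.1, -1.0]
finger_gap: 0.0343
```

```bash
python3 f.py
```

```text
t 20.98 x 0.0089 y -0.0002 z 0.0283 Fx -7.9 Fy -1.8 Fz -1.0 gap 0.0343
```

5.1 mm pushed in. I'll relax the wound-up command so that opening doesn't jerk the tube.

Emit:
apply_moves(
  increments=[
    [[-0.0003,0.001,0,0,255],[-0.0003,0.001,0,0,255],[0,0,0,0,255],[0,0,0,0,255]],
  ],
)

```text
clock: 21.32
tcp_pos: [0.4791, 0.1371, 0.0283]
eef_rot: [-0.565, 0.426, -0.424, 0.565]
wrist_force: [-3.5, 4.1, -1.9]
finger_gap: 0.0344
```

```bash
python3 f.py
```

```text
t 21.32 x 0.0089 y -0.0001 z 0.0283 Fx -4.9 Fy -2.2 Fz -1.9 gap 0.0344
```

Emit:
apply_moves(
  increments=[
    [[-0.0003,0.001,0,0,255],[-0.0003,0.001,-0.0005,0,255],[0,0,0,0,255]],
  ],
)

```text
clock: 21.57
tcp_pos: [0.4792, 0.1371, 0.0283]
eef_rot: [0.566, -0.425, 0.426, -0.564]
wrist_force: [-4.7, -3.2, 0.8]
finger_gap: 0.0347
```

```bash
python3 f.py
```

```text
t 21.57 x 0.0089 y -0.0001 z 0.0283 Fx 1.8 Fy -5.4 Fz 0.8 gap 0.0347
```

Emit:
apply_moves(
  increments=[
    [[-0.0008,-0.0009,0,0,255],[0,0,0,0,255],[0,0,0,0,255]],
  ],
)

```text
clock: 21.82
tcp_pos: [0.479, 0.1371, 0.0282]
eef_rot: [-0.565, 0.425, -0.426, 0.565]
wrist_force: [-0.8, -1.4, -0.5]
finger_gap: 0.0346
```

```bash
python3 f.py
```

```text
t 21.82 x 0.0089 y -0.0002 z 0.0282 Fx 1.2 Fy -1.1 Fz -0.5 gap 0.0346
```

Forces are near zero. Opening partway to clear the collar, then rising straight up.

Emit:
apply_moves(
  increments=[
    [[0,0,0,0,130],[0,0,0,0,110],[0,0,0,0,100],[0,0,0,0,100],[0,0,0.005,0,100],[0,0,0.015,0,100],[0,0,0.03,0,100],[0,0,0.035,0,100],[0,0,0.035,0,100],[0,0,0.03,0,0]],
  ],
)

```text
clock: 22.65
tcp_pos: [0.4787, 0.1377, 0.1808]
eef_rot: [-0.564, 0.425, -0.426, 0.566]
wrist_force: [0.8, -0.2, 0.6]
finger_gap: 0.0624
```

```bash
python3 f.py
cat > look.py <<'E'
from h import *
from plant import ctrl
import sys
for _ in range(2): ctrl.camera("wrist")
s=ctrl.get_state();st(s);c=ctrl.camera("wrist")
cv2.imwrite("pics/%s.png"%sys.argv[1],cv2.resize(c["img"][:,:,::-1],(800,600)))
W=wcloud(c,s["tcp_pos"],s["eef_rot"]);Q=fixt(W);z=W[...,2]
k=(z>.055)&(z<.067)&(abs(Q[...,1])<.012)&(abs(Q[...,0])<.10);print("tube x ends",np.percentile(Q[k][:,0],[.5,99.5]),"y",np.median(Q[k][:,1]),"top",np.percentile(z[k],[50,98]))
k=(z>.125)&(z<.135)&(np.hypot(Q[...,0]+.12,Q[...,1]-.048)<.03)
if k.sum()>20:print("knobtop",k.sum(),np.median(Q[k],0),np.median(W[k],0))
E
python3 look.py w6
```

```text
t 22.65 x 0.0083 y -0.0004 z 0.1808 Fx 0.4 Fy 0.7 Fz 0.6 gap 0.0624
t 22.75 tcp [0.4823 0.1382 0.1854] yaw(jaw) 16.1 tilt [ 0.013  0.002 -1.   ] fix 0.0087 0.0032 j [ 0.15 -0.03 -0.07  1.52  0.    1.44] F [-0.4  0.7 -0.1] gap 0.0763
tube x ends [-0.08307679  0.09581181] y 3.036212075915552e-06 top [0.0612315  0.06327918]
knobtop 764 [-0.1182122   0.04939298  0.13030658] [0.49163765 0.27293705 0.13030658]
```

View pics/w6.png

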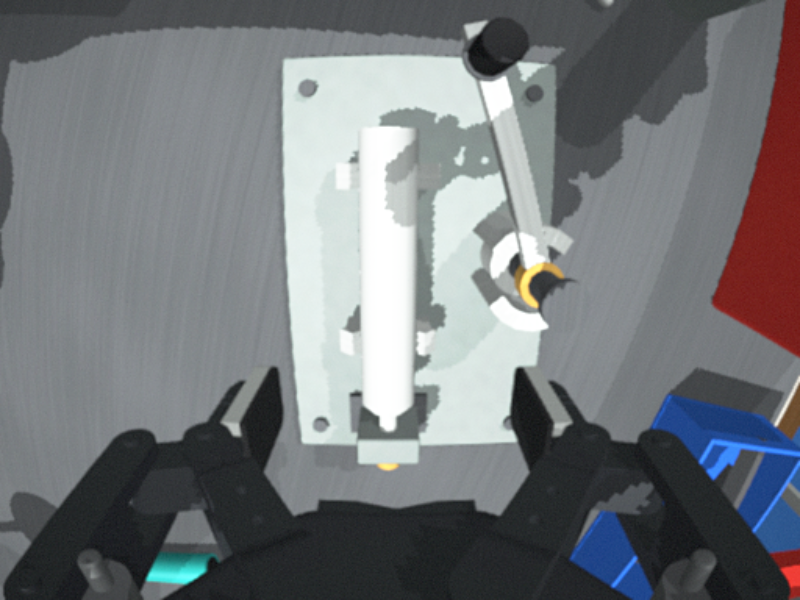

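The tube lies in both saddles against the plunger disc at (388,422), and the knob is at (500,45). Going back to the knob.

Emit:
apply_moves(
  increments=[
    [[0.001,0.01,0.02,-3.5,0],[0.002,0.02,0.015,-4,0],[0.002,0.02,0.01,-4,0],[0.002,0.02,0,-4,0],[0.002,0.02,0,-4,0],[0.002,0.02,0,-4,0],[0.001,0.015,0,-3,0],[0.001,0.01,0,-1.5,0],[0,0,0,0,0],[0,0,0,0,0]],
  ],
)

```text
clock: 23.63
tcp_pos: [0.4905, 0.2725, 0.2213]
eef_rot: [-0.447, 0.549, -0.549, 0.445]
wrist_force: [0.0, -1.2, 0.0]
finger_gap: 0.0855
```

```bash
python3 look.py w7
```

```text
t 23.73 tcp [0.4909 0.2718 0.2221] yaw(jaw) -11.9 tilt [-0.001 -0.001 -1.   ] fix -0.1173 0.0484 j [ 0.39  0.14  0.18  1.61 -0.    2.17] F [ 0.7 -0.2  0.3] gap 0.0853
tube x ends [-0.08393357  0.0893225 ] y 0.0015248212134364066 top [0.06110772 0.06322133]
knobtop 528 [-0.12035594  0.05074674  0.13018203] [0.49241586 0.27538299 0.13018203]
```

Emit:
apply_moves(
  increments=[
    [[0.001,0.0028,-0.015,0,0],[0,0,-0.025,0,0],[0,0,-0.025,0,0],[0,0,-0.025,0,0],[0,0,-0.018,0,0],[0,0,-0.01,0,0],[0,0,-0.004,0,60],[0,0,0,0,120],[0,0,0,0,180]],
  ],
)

```text
clock: 24.53
tcp_pos: [0.493, 0.2753, 0.1021]
eef_rot: [0.445, -0.549, 0.549, -0.446]
wrist_force: [-0.1, -0.1, 0.0]
finger_gap: 0.0515
```

Emit:
apply_moves(
  increments=[
    [[0,0,0,0,255],[0,0,0,0,255],[0,0,0,0,255],[0,0,0,0,255],[0,0,0,0,255]],
  ],
)

```text
clock: 24.95
tcp_pos: [0.4932, 0.276, 0.1024]
eef_rot: [0.444, -0.549, 0.549, -0.447]
wrist_force: [-0.3, 1.9, 3.2]
finger_gap: 0.0204
```

```bash
python3 f.py
```

```text
t 24.95 x -0.1207 y 0.0518 z 0.1024 Fx -1.9 Fy 0.2 Fz 3.2 gap 0.0204
```

Emit:
apply_moves(
  increments=[
    [[0,0,0.003,0,255],[0,0,0.003,0,255],[0,0,0.002,0,255],[0,0,0,0,255],[0,0,0,0,255]],
  ],
)

```text
clock: 25.37
tcp_pos: [0.4907, 0.273, 0.1053]
eef_rot: [0.448, -0.549, 0.55, -0.442]
wrist_force: [2.8, -4.8, -11.3]
finger_gap: 0.0206
```

```bash
python3 f.py;  python3 - <<'E'
from h import *
P=lambda t:-.125*(np.cos(t)*fy+np.sin(t)*fx)
from plant import ctrl
s=ctrl.get_state()
post=np.array([0,.085]);d=(s["tcp_pos"][:2]-F)@np.c_[fx,fy]-post
print("r",np.hypot(*d),"th deg",np.degrees(np.arctan2(-d[0],-d[1])))
T=np.arctan2(-d[0],-d[1]);n=20
for i in range(n): print(i,np.round((P(T*(1-(i+1)/n))-P(T*(1-i/n)))*1000,1),round(np.degrees(T/n),2))
E
```

```text
t 25.37 x -0.1185 y 0.0485 z 0.1053 Fx 5.3 Fy 1.4 Fz -11.3 gap 0.0206
r 0.12399058544938256 th deg 72.8636992404509
0 [-6.5 -4.6] 3.64
1 [-6.2 -5. ] 3.64
2 [-5.9 -5.3] 3.64
3 [-5.5 -5.7] 3.64
4 [-5.2 -6. ] 3.64
5 [-4.8 -6.4] 3.64
6 [-4.3 -6.7] 3.64
7 [-3.9 -6.9] 3.64
8 [-3.5 -7.2] 3.64
9 [-3.  -7.4] 3.64
10 [-2.5 -7.5] 3.64
11 [-2.  -7.7] 3.64
12 [-1.6 -7.8] 3.64
13 [-1.1 -7.9] 3.64
14 [-0.6 -7.9] 3.64
15 [-0.1 -7.9] 3.64
16 [ 0.5 -7.9] 3.64
17 [ 1.  -7.9] 3.64
18 [ 1.5 -7.8] 3.64
19 [ 2.  -7.7] 3.64
```

Emit:
apply_moves(
  increments=[
    [[0,0,0.002,0,255],[0,0,0.0015,0,255],[0,0,0,0,255]],
  ],
)

```text
clock: 25.62
tcp_pos: [0.4906, 0.2729, 0.1089]
eef_rot: [0.448, -0.549, 0.55, -0.442]
wrist_force: [3.4, -4.6, -12.0]
finger_gap: 0.0202
```

```bash
python3 -c "
from h import *
from plant import ctrl
st(ctrl.get_state())"; python3 f.py
python3 - <<'E'
from plant import ctrl
import cv2
c=ctrl.camera("scene")
cv2.imwrite("pics/s8.png",cv2.resize(c["img"][190:300,220:370,::-1],(800,587),interpolation=cv2.INTER_CUBIC))
E
```

```text
t 25.62 tcp [0.4906 0.2729 0.1089] yaw(jaw) -12.0 tilt [-0.006 -0.005 -1.   ] fix -0.1184 0.0484 j [ 0.39  0.16 -0.03  1.39 -0.    2.17] F [  3.4  -4.6 -12. ] gap 0.0202
t 25.62 x -0.1184 y 0.0484 z 0.1089 Fx 5.4 Fy 2.0 Fz -12.0 gap 0.0202
```

View pics/s8.png

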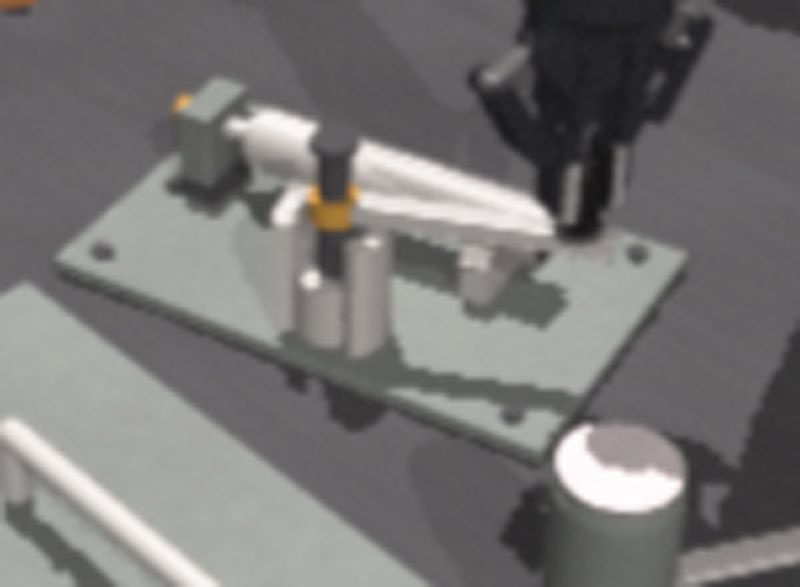

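Lift is about 32.5 mm. Swinging back.

Emit:
apply_moves(
  increments=[
    [[-0.0033,-0.0023,0,1.82,255],[-0.0032,-0.0023,0,1.82,255],[-0.0062,-0.005,0,3.64,255],[-0.0059,-0.0053,0,3.64,255],[-0.0055,-0.0057,0,3.64,255],[-0.0052,-0.006,0,3.64,255],[-0.0048,-0.0064,0,3.64,255],[-0.0043,-0.0067,0,3.64,255],[-0.0039,-0.0069,0,3.64,255]],
  ],
)

```text
clock: 26.42
tcp_pos: [0.448, 0.2267, 0.109]
eef_rot: [0.572, -0.42, 0.418, -0.567]
wrist_force: [3.7, -2.3, -13.2]
finger_gap: 0.02
```

```bash
python3 f.py
```

```text
t 26.42 x -0.0858 y -0.0053 z 0.1090 Fx 3.2 Fy 2.9 Fz -13.2 gap 0.0200
```

Emit:
apply_moves(
  increments=[
    [[-0.0035,-0.0072,0,3.64,255],[-0.003,-0.0074,0,3.64,255],[-0.0025,-0.0075,0,3.64,255],[-0.002,-0.0077,0,3.64,255],[-0.0016,-0.0078,0,3.64,255],[-0.0011,-0.0079,0,3.64,255],[-0.0006,-0.0079,0,3.64,255],[-0.0001,-0.0079,0,3.64,255]],
  ],
)

```text
clock: 27.08
tcp_pos: [0.4332, 0.166, 0.1092]
eef_rot: [0.658, -0.264, 0.261, -0.655]
wrist_force: [3.6, -0.7, -12.4]
finger_gap: 0.0201
```

```bash
python3 f.py
```

```text
t 27.08 x -0.0315 y -0.0363 z 0.1092 Fx 1.6 Fy 3.3 Fz -12.4 gap 0.0201
```

Emit:
apply_moves(
  increments=[
    [[0.0005,-0.0079,0,3.64,255],[0.001,-0.0079,0,3.64,255],[0.0015,-0.0078,0,3.64,255],[0.001,-0.0039,0,1.8,255],[0.001,-0.0036,0,1.5,255],[0,0,0,0,255],[0,0,0,0,255]],
  ],
)

```text
clock: 27.67
tcp_pos: [0.4376, 0.1354, 0.1095]
eef_rot: [0.685, -0.183, 0.178, -0.682]
wrist_force: [-0.4, -1.4, -13.3]
finger_gap: 0.0202
```

```bash
python3 f.py
python3 - <<'E'
from plant import ctrl
import cv2
c=ctrl.camera("scene")
cv2.imwrite("pics/s9.png",cv2.resize(c["img"][190:300,220:370,::-1],(800,587),interpolation=cv2.INTER_CUBIC))
E
```

```text
t 27.67 x -0.0010 y -0.0406 z 0.1095 Fx 1.2 Fy -0.7 Fz -13.3 gap 0.0202
```

View pics/s9.png

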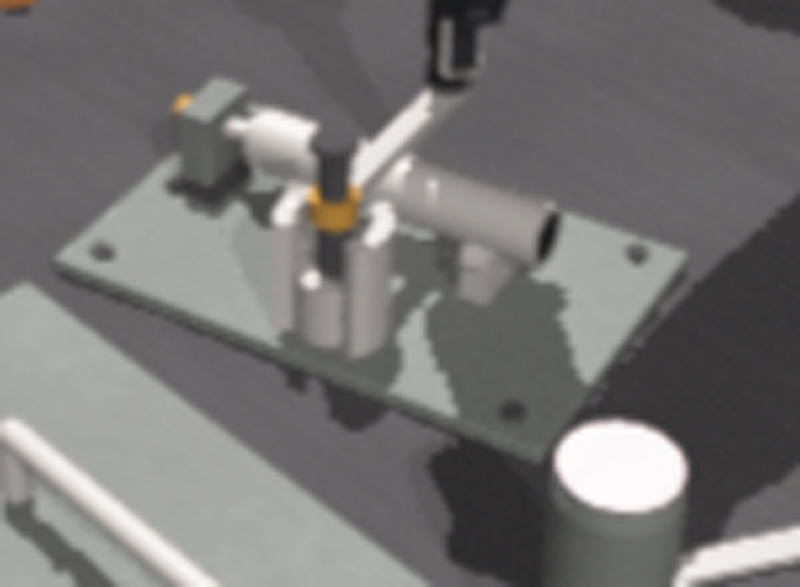

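Emit:
apply_moves(
  increments=[
    [[0,0,-0.002,0,255],[0,0,-0.002,0,255],[0,0,-0.002,0,255],[0,0,-0.002,0,255],[0,0,-0.002,0,255],[0,0,0,0,255]],
  ],
)

```text
clock: 28.22
tcp_pos: [0.4376, 0.1356, 0.1007]
eef_rot: [0.685, -0.182, 0.178, -0.682]
wrist_force: [-4.9, -3.7, -11.4]
finger_gap: 0.02
```

```bash
python3 f.py
```

```text
t 28.22 x -0.0011 y -0.0405 z 0.1007 Fx 2.2 Fy -5.7 Fz -11.4 gap 0.0200
```

It has entered the slot, below wall height and still carrying the load. Continuing down slowly.

Emit:
apply_moves(
  increments=[
    [[0,0,-0.002,0,255],[0,0,-0.002,0,255],[0,0,-0.002,0,255],[0,0,-0.002,0,255],[0,0,-0.0015,0,255],[0,0,-0.001,0,255],[0,0,0,0,255]],
  ],
)

```text
clock: 28.8
tcp_pos: [0.4375, 0.1357, 0.0907]
eef_rot: [0.685, -0.182, 0.178, -0.683]
wrist_force: [-5.5, -3.8, -9.9]
finger_gap: 0.0201
```

```bash
python3 f.py
```

```text
t 28.80 x -0.0012 y -0.0405 z 0.0907 Fx 2.2 Fy -6.3 Fz -9.9 gap 0.0201
```

Emit:
apply_moves(
  increments=[
    [[0,0,-0.001,0,255],[0,0,-0.001,0,255],[0,0,-0.001,0,255],[0,0,0,0,255]],
  ],
)

```text
clock: 29.13
tcp_pos: [0.4374, 0.1357, 0.0878]
eef_rot: [0.685, -0.182, 0.178, -0.682]
wrist_force: [-5.8, -4.1, -9.5]
finger_gap: 0.0203
```

```bash
python3 f.py
```

```text
t 29.13 x -0.0012 y -0.0406 z 0.0878 Fx 2.3 Fy -6.8 Fz -9.5 gap 0.0203
```

Emit:
apply_moves(
  increments=[
    [[0,0,-0.001,0,255],[0,0,-0.001,0,255],[0,0,0,0,255],[0,0,0,0,255]],
  ],
)

```text
clock: 29.47
tcp_pos: [0.4374, 0.1357, 0.0875]
eef_rot: [0.685, -0.182, 0.178, -0.683]
wrist_force: [-8.9, -5.0, -1.8]
finger_gap: 0.0205
```

```bash
python3 f.py
```

```text
t 29.47 x -0.0012 y -0.0406 z 0.0875 Fx 2.4 Fy -9.9 Fz -1.8 gap 0.0205
```

Emit:
apply_moves(
  increments=[
    [[-0.0009,-0.0005,0,0,255],[-0.0009,-0.0005,0,0,255],[0,0,0,0,255],[0,0,0,0,255]],
  ],
)

```text
clock: 29.8
tcp_pos: [0.4373, 0.1355, 0.0875]
eef_rot: [0.684, -0.181, 0.179, -0.684]
wrist_force: [-6.1, -1.7, -5.4]
finger_gap: 0.0203
```

```bash
python3 f.py
```

```text
t 29.80 x -0.0011 y -0.0408 z 0.0875 Fx -0.0 Fy -6.4 Fz -5.4 gap 0.0203
```

Emit:
apply_moves(
  increments=[
    [[-0.0008,-0.0002,0,0,255],[-0.0008,-0.0002,0,0,255],[0,0,-0.0008,0,255],[0,0,-0.0005,0,255],[0,0,0,0,255],[0,0,0,0,255]],
  ],
)

```text
clock: 30.3
tcp_pos: [0.4372, 0.1353, 0.0872]
eef_rot: [-0.684, 0.18, -0.18, 0.684]
wrist_force: [-6.0, -1.2, -0.6]
finger_gap: 0.0204
```

```bash
python3 f.py
```

```text
t 30.30 x -0.0010 y -0.0409 z 0.0872 Fx -0.5 Fy -6.1 Fz -0.6 gap 0.0204
```

Emit:
apply_moves(
  increments=[
    [[-0.0008,-0.0002,0,0,255],[-0.0006,-0.0002,0,0,255],[0,0,0,0,255],[0,0,0,0,255]],
  ],
)

```text
clock: 30.63
tcp_pos: [0.4371, 0.1352, 0.087]
eef_rot: [-0.683, 0.179, -0.181, 0.685]
wrist_force: [-3.2, 0.9, 0.2]
finger_gap: 0.0202
```

```bash
python3 f.py
```

```text
t 30.63 x -0.0009 y -0.0411 z 0.0870 Fx -1.7 Fy -2.8 Fz 0.2 gap 0.0202
```

Vertical force is about 0, so the bar rests on the tube by its spring. Opening gently.

Emit:
apply_moves(
  increments=[
    [[0,0,0,0,225],[0,0,0,0,200],[0,0,0,0,170],[0,0,0,0,120],[0,0,0,0,60],[0,0,0,0,0],[0,0,0,0,0],[0,0,0,0,0]],
  ],
)

```text
clock: 31.3
tcp_pos: [0.436, 0.1345, 0.0857]
eef_rot: [-0.684, 0.18, -0.18, 0.684]
wrist_force: [0.3, 0.1, 0.2]
finger_gap: 0.0847
```

Emit:
apply_moves(
  increments=[
    [[0,0,0.01,0,0],[0,0,0.02,0,0],[0,0,0.03,0,0],[0,0,0.03,0,0],[0,0,0.03,0,0],[0,0,0.02,0,0],[0,0,0.005,0,0],[0,0,0,0,0],[0,0,0,0,0]],
  ],
)

```text
clock: 32.05
tcp_pos: [0.4357, 0.1345, 0.2302]
eef_rot: [0.684, -0.18, 0.18, -0.684]
wrist_force: [-0.2, -0.2, -0.4]
finger_gap: 0.0853
```

```bash
python3 f.py
python3 - <<'E'
from h import *
from plant import ctrl
for _ in range(2): ctrl.camera("wrist")
s=ctrl.get_state();st(s);c=ctrl.camera("wrist")
im=c["img"][:,:,::-1]
cv2.imwrite("pics/w10.png",cv2.resize(im,(800,600)))
W=wcloud(c,s["tcp_pos"],s["eef_rot"]);Q=fixt(W);z=W[...,2]
k=(z>.10)&(z<.125)&(np.hypot(Q[...,0],Q[...,1]+.04)<.03);print("knobtop",np.median(Q[k],0))
k=(z>.067)&(z<.083)&(abs(Q[...,0])<.01)&(Q[...,1]>.0)&(Q[...,1]<.04);print("bar top",k.sum(),np.median(Q[k],0))
k=(z>.055)&(z<.067)&(abs(Q[...,1])<.012)&(abs(Q[...,0])<.10);print("tube x",np.percentile(Q[k][:,0],[.5,99.5]))
c=ctrl.camera("scene");cv2.imwrite("pics/s10.png",cv2.resize(c["img"][190:300,220:370,::-1],(800,587),interpolation=cv2.INTER_CUBIC))
E
```

```text
t 32.05 x -0.0006 y -0.0426 z 0.2302 Fx 0.1 Fy -0.3 Fz -0.4 gap 0.0853
t 32.15 tcp [0.4348 0.1344 0.2287] yaw(jaw) 60.5 tilt [-0.003 -0.001 -1.   ] fix -0.0007 -0.0435 j [ 0.15 -0.13 -0.08  1.63 -0.    0.67] F [-0.2 -0.2  0.4] gap 0.0853
knobtop [-0.00151185 -0.04156559  0.11170894]
bar top 447 [-0.00027711  0.01936695  0.07193904]
tube x [-0.08224017  0.09601486]
```

View pics/w10.png

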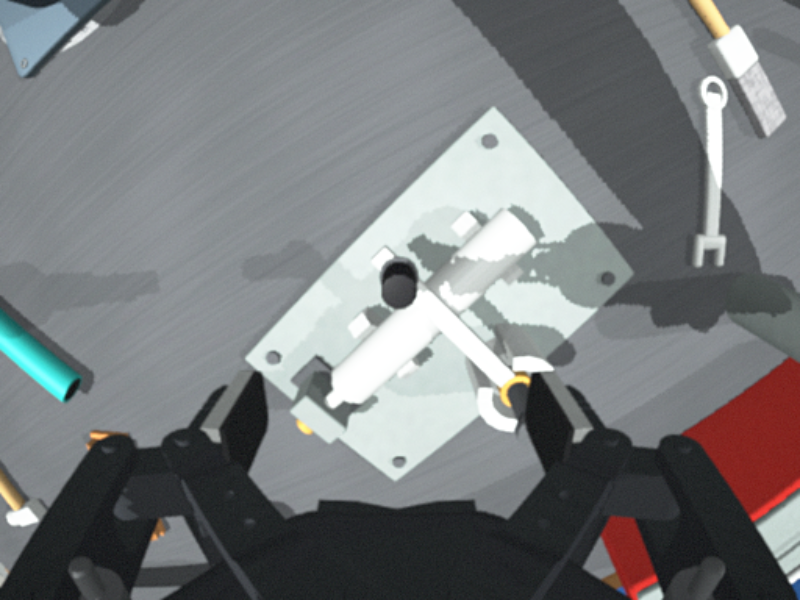

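View pics/s10.png

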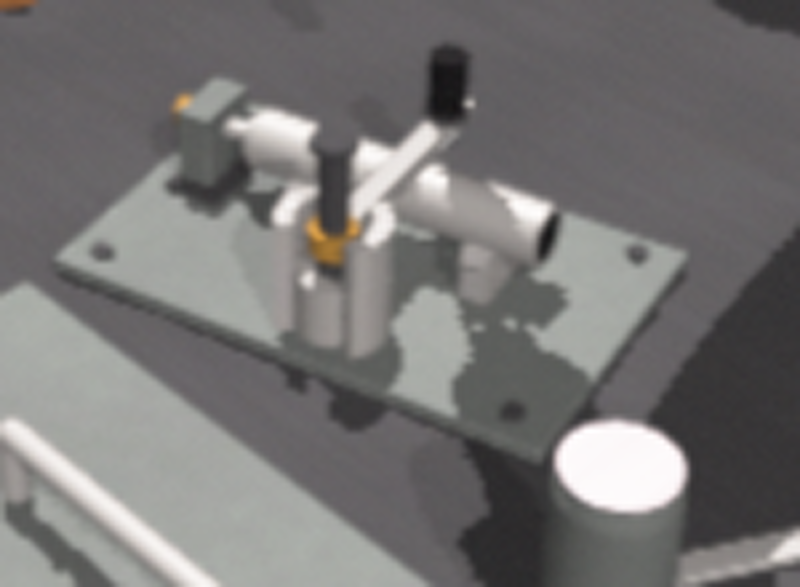

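Bar top has risen about 8.3 mm from its shut height (0.0719 against 0.0636), so it lies on the tube. The swing is about 0, the tube's ends haven't moved, and the gripper is clear. Handing in.

```bash
python3 -c "
from plant import ctrl
print(ctrl.finish_job())"
```

```text
the job is handed in; nothing more can be done
None
```

The job is handed in at about 32 s of the 72 s allowed. The tube lies in both saddles, held by the clamp bar's spring, with the plunger pushed in about 5.1 mm.

- **Clamp opened:** I lifted the bar about 32 mm by its knob, turned it about 1.28 rad aside and left it resting on the collar wall.
- **Tube laid and slid:** I placed the bare steel tube in both V saddles and slid it towards the plunger. By feel, it touched at a TCP position of x = 3.8 mm in the fixture frame. I then pushed to x = 8.9 mm against a steady 8 N or so. The force never rose as it would on bottoming.
- **Clamp closed:** I turned the bar back and lowered it in 1–2 mm steps until it met the tube. I released it with the vertical force at about 0 N.

**Last checks**
- **Lift:** the bar top stands about 8.3 mm above its shut height, against the 8 to 10 mm expected on the tube.
- **Swing and tube:** the swing is about 0 and the tube's ends were unchanged after clamping.
- **Robot:** the gripper is clear of everything, and I saw nothing else moved in the areas the last pictures covered.

**What disagreed or was not checked**
- The first wrist picture, taken while the arm was still settling, was about 7 mm off, so I measured again.
- The top and wrist cameras differed by about 2 mm on the fixture. I took the wrist camera and knob-grip values.
- The plunger depth comes only from the arm's position after the felt contact, not from a camera measurement. A few tenths of a millimetre of doubt remain.

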